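# Free the drying post and put the bottle on it upside down

### The job

Take the orange roll of tape off the drying post and lay it flat on the middle of the low striped box. Then pick up the blue bottle that lies on the desk, turn it mouth down and lower it over the post until its rim rests on the drip tray; do not drop it onto the stand. Leave the other things on the desk where they are.

Things in the scene. Friction and masses are not known exactly. Their poses are not given: they have to be found in the camera images.
- stand: Drying stand, fixed: a round grey drip tray 130 mm across, top 8 mm above the desk (edge rim 3 mm higher), with an upright white post in its centre, 22 mm in diameter with a domed tip 75 mm above the desk. Origin: centre of the tray's underside, at desk height; z up.
- post_tip (a point): The tip of the post, on its axis, 75 mm above the desk.
- tray_center (a point): The point on the post's axis at the height of the tray's top (8 mm above the desk), where the centre of the bottle's mouth must end.
- tape: Roll of orange packing tape on a cardboard core: a ring 94 mm outside, 74 mm inside diameter (wall 10 mm), 44 mm tall, 0.09 kg. It starts flat on the tray with the post standing up through its hole, up to 9 mm off centre. Origin: on its axis at its underside; z up along its axis.
- card_box: Low closed box, light grey top and black and white striped sides, fixed to the desk: 115 mm along its x, 155 mm along its y, flat top 45 mm above the desk. Origin: middle of its underside; z up.
- bottle: Blue hollow eight-sided bottle, 140 mm long, 0.15 kg, lying on one flat, mouth roughly to the left (+y). Origin: on the lowest flat, half way along; z up; x to the mouth; axis 28 mm above. From closed base (x -70): body 105 mm long, 56 mm across flats (two stand upright at its sides), shoulder 15, round neck 20 long, 44 outside, 36 inside.
- bottle_mouth (a point): Centre of the bottle's mouth (36 mm opening; a white band surrounds the neck behind it), on its axis in the plane of the rim; its x axis points out of the mouth. The bottle is hollow for 132 mm from here, wider inside than the neck.
- bottle_base (a point): Centre of the outside of the bottle's closed base, 140 mm from the mouth.
- stapler: Black stapler, 191 mm long and 57 mm tall, a bystander at the back left. Origin at the middle of its underside.
- stamp: Wooden hand stamp, 66 mm tall, a bystander at the back. Origin at the middle of its underside.
- remote: Black remote control, 193 x 46 x 19 mm, a bystander at the near edge of the desk. Origin at the middle of its underside.

How it is judged:
On the way, in this order (a step that is already met when the one before it is completed fails the run):
1. the tape lies flat on the striped box, let go (x of tape in the frame of card_box between -0.04 and 0.04 m and y of tape in the frame of card_box between -0.055 and 0.055 m and height (world z) of tape between 0.04 and 0.05 m and angle between tape's own z axis and vertical below 0.12 rad and contact force between the fingers and tape below 0.2 N and linear speed of tape below 0.05 m/s), for 0.2 s.
2. the bottle, mouth down, surrounds the upper part of the post (angle between bottle's own x axis and vertical above 2.8 rad and horizontal distance between bottle_mouth and post_tip below 0.02 m and z of bottle_mouth in the frame of post_tip below -0.005 m), for 0.1 s.
At the end, for the whole second after the job is handed in: Bottle mouth down on the tray around the post, at rest: axis within 0.1 rad of vertical, mouth centre within 12 mm of the post's axis, rim within 5 mm of the tray top. Tape at rest, flat (0.12 rad) on the striped box, its centre within 40 mm of the box's middle in x and 55 mm in y (angle between bottle's own x axis and vertical above 3.04 rad and horizontal distance between bottle_mouth and tray_center below 0.012 m and z of bottle_mouth in the frame of tray_center between -0.004 and 0.005 m and x of tape in the frame of card_box between -0.04 and 0.04 m and y of tape in the frame of card_box between -0.055 and 0.055 m and height (world z) of tape between 0.04 and 0.05 m and angle between tape's own z axis and vertical below 0.12 rad and linear speed of each of bottle, tape below 0.03 m/s); the robot touches nothing.
It fails at once if the bottle is let go high over the stand and falls (faster than 0.6 m/s, a fall of about 2 cm) (linear speed of bottle above 0.6 m/s and contact force between the fingers and bottle below 0.3 N and horizontal distance between bottle_mouth and tray_center below 0.08 m).
It fails at once if the stapler is pushed more than 30 mm away (distance of stapler from where it was at the start of the episode above 0.03 m).
It fails at once if the stamp is pushed more than 30 mm away (distance of stamp from where it was at the start of the episode above 0.03 m).
It fails at once if the remote is pushed more than 30 mm away (distance of remote from where it was at the start of the episode above 0.03 m).
It also fails if it takes over 64 s, if anything falls off the work surface, if the arm or the gripper's body presses on something with over 40 N, if the wrist force passes 120 N, or if a joint passes its speed limit or range.

### The arm

A 7-joint arm with a two-finger parallel gripper is mounted at the origin on a cart in front of the work surface, level with it; the furniture and walls round the work are solid. World frame = base frame: x ahead of the robot, y to its left, z up, the work surface at z = 0. Lengths are in m, angles in rad, forces in N, time in s.
With the tool pointing down it reaches from about 0.425 to 0.875 m from the base axis. Payload 8.4 kg.
Tool frame: the origin (TCP) lies midway between the tips of the shut fingers; the grasp point (between the pads) lies 19 mm behind it (robot.grip_point_offset is the distance from the TCP to the grasp point, in m); z points along the fingers, y is the direction in which the jaws open and shut (so a half turn about z gives the same grasp; the last joint's range is limited). The gripper opens to 87 mm and grips with 3 to 60 N. Pads are 19 mm wide; open, the fingers measure 117 mm over their backs; the gripper's body (75 mm by 190 mm) begins 51 mm behind the grasp point.
Start: joints at [1.104, 0.333, 0.04, 1.465, -0.013, 1.343, -0.059], TCP at [0.234, -0.607, 0.223] pointing down, gripper open.
Joint ranges: [-2.58, 2.58], [-0.38, 2.09], [-1.3, 1.39], [0.25, 2.4], [-1.5, 4.64], [0.08, 2.09], [-2.65, 2.65]. Speed limits (rad/s): [2.22, 2.22, 2.79, 2.79, 3.14, 3.14, 3.14].

### API

Orientations are given as a unit quaternion [w, x, y, z].
In Python, from bench import robot, viewer gives the robot as it stands.
- The arm moves only by the tool carry_out, never from a script. Its argument "motion" is a list of rows, each a list of 3 entries, a list of its own where there are three numbers: the shift along the world's x, y, z in mm, then the turn, a rotation vector about the world's x, y, z in rad, then the opening, from 0 (shut) to 1 (fully open). In form: [[[dx, dy, dz], [wx, wy, wz], grip], ...]. A call has 1 to 12 rows; each row shifts and turns the pose as measured when the row begins; what a row does not reach is not made up. A row lasts 1/10 s, in which the tool goes at most 50 mm and 8.59 degrees, less where a joint would pass 70% of its speed; a pose out of reach is approached as far as the arm can. A call is refused whole if a number of a shift passes 50 or a number of a turn 0.15, either way. A call with a gripper value outside its range is refused whole. The fingers move at their own pace and stop on an object; "grip_force" is the grip in N (left out, the last holds). Time passes only in rows, so rows that do not move let the fingers close. It gives the time, the measured TCP pose, the force and the opening at its end, in the units of the state.
- robot.observe(): the state, without advancing time (a new reading comes with each control period).
- viewer.snapshot(name): name is "scene" or "top" or "wrist"; returns (picture, depth): 480x640x3 uint8, blue, green, red; 480x640 float32, m along the optical axis (not along the pixel's ray), 0 where there is no reading.
- viewer.camera_model(name): a dict with "K" (3x3 intrinsics, pixels), "position" and "orientation" of the camera in the world. Camera axes: x right, y down, z forward; pixel columns grow to the right and rows downward; lengths in m; the calibration is good to about 2 mm. The wrist camera is an equidistant fisheye: a pixel r from the principal point sees the ray r / f radians off the axis. A picture is of the moment at which its call begins: read the wrist's pose just before it. camera_model takes no time and is no camera call; for the wrist camera it gives the pose at the moment of the call.
- robot.sign_off(): hands the job in, once; it reports no verdict.
The state is a dict: "time_s": time; "joint_pos": joint angles; "qd": joint speeds; "joint_efforts": joint torques, N m; "position": TCP position; "eef_rot": TCP orientation; "wrist_force": force on the tool from outside, world axes, zero at the start; "torque": the same for the moment, N m; "gripper_width": finger opening in m.
Only numpy, scipy, OpenCV 4.12 (cv2) and the standard library are available. Lean on these libraries where they do the work, as an engineer would, in place of code of your own. Each camera call takes 0.05 s, during which the arm holds its last target.

## Working session

There is one attempt and no reset: what is moved stays moved. The work goes in short steps, Python scripts to look and compute and a tool call to move; the robot and the scene stay as the last step left them, time stands still between calls to the robot, and variables do not carry over. Pictures are saved under pics/ and viewed, and the job is handed in when it is done.

Besides the shell and the picture viewer there is one more tool, called after ">>>" in YAML: its name, and indented under it one key for each argument. carry_out: Moves the arm, as the interface text tells. Its arguments: {"type":"object","properties":{"motion":{"type":"array","items":{"type":"array"}},"grip_force":{"type":"number"}},"required":["motion"]}

```bash
mkdir -p pics; ls; python3 - <<'E'
from bench import robot, viewer
import cv2
print(robot.observe())
for n in("scene","top","wrist"):
    m=viewer.camera_model(n);print(n,m)
    p,d=viewer.snapshot(n);cv2.imwrite(f"pics/{n}0.png",p)
    import numpy as np;np.save(f"pics/{n}0.npy",d);print(d.min(),d.max())
E
```

```text
pics
{'time_s': 0.0, 'joint_pos': array([ 1.10378185,  0.33390186,  0.03984898,  1.46627864, -0.01340035,
        1.34324639, -0.05847823]), 'qd': array([-0.00098843,  0.00087132,  0.0006628 , -0.00021923, -0.00221361,
       -0.00046966, -0.00125416]), 'joint_efforts': array([-8.49904791e-04, -6.56353855e+01,  1.33451879e+00, -4.03812182e+01,
       -5.98999020e-02,  4.46623564e-02,  1.82261210e-04]), 'position': array([ 0.23354918, -0.60610558,  0.22166114]), 'eef_rot': array([-7.60552118e-04,  9.83133826e-01,  1.82885932e-01, -1.91431104e-04]), 'wrist_force': array([0.06647863, 0.1738805 , 0.83363255]), 'torque': array([0.0229583 , 0.0403512 , 0.01988645]), 'gripper_width': 0.08721983748299679}
scene {'K': array([[520.02766995,   0.        , 317.88966839],
       [  0.        , 520.02766995, 249.66662532],
       [  0.        ,   0.        ,   1.        ]]), 'position': array([-0.35840857,  0.77709727,  0.72731254]), 'orientation': array([ 0.21087629, -0.37142711,  0.77389312, -0.46761366])}
0.0 3.1390836
top {'K': array([[449.88614831,   0.        , 319.7605358 ],
       [  0.        , 449.88614831, 236.74290792],
       [  0.        ,   0.        ,   1.        ]]), 'position': array([ 0.35917354, -0.01437585,  0.98045777]), 'orientation': array([ 0.07516663, -0.6877652 ,  0.71738161, -0.08180849])}
0.0 1.9987798
wrist {'K': array([[371.64829954,   0.        , 315.6912208 ],
       [  0.        , 371.64829954, 236.00712651],
       [  0.        ,   0.        ,   1.        ]]), 'position': array([ 0.31155174, -0.57634756,  0.38468758]), 'orientation': array([ 0.12678896,  0.81451136, -0.5592944 , -0.08766748])}
0.0 1.3883301
```

View pics/top0.png

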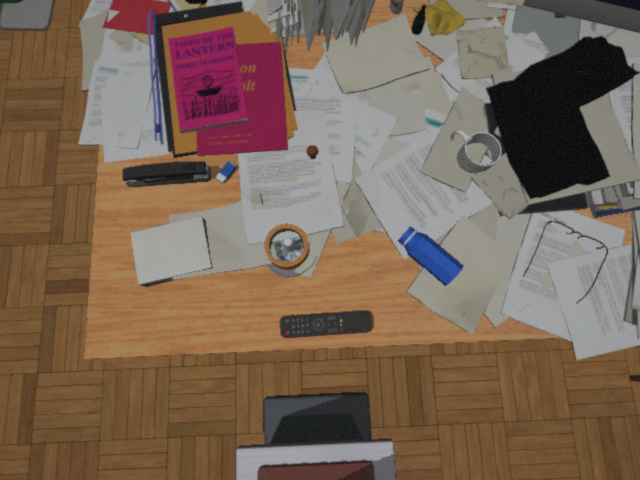

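View pics/scene0.png

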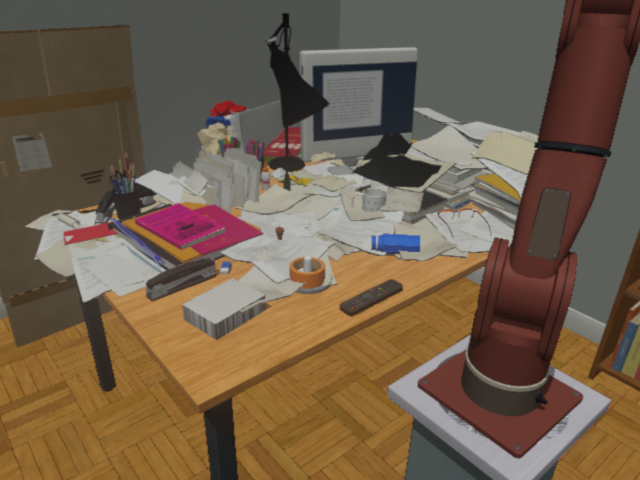

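The top view shows the tape at (287,246) on the stand, the box at (172,252), and the blue bottle with its mouth near (405,238) and base near (455,272). The remote is at (327,323) and the stamp at (312,152). Next I'll measure them.

```bash
cat > h.py <<'E'
import numpy as np, cv2
from bench import robot, viewer
from scipy.spatial.transform import Rotation as R
def rot(q): return R.from_quat(np.r_[q[1:],q[0]])
def onplane(m,uv,z):
    uv=np.atleast_2d(uv).astype(float);K=m["K"]
    d=np.c_[(uv[:,0]-K[0,2])/K[0,0],(uv[:,1]-K[1,2])/K[1,1],np.ones(len(uv))]
    w=rot(m["orientation"]).apply(d);p=np.array(m["position"])
    return p+w*((z-p[2])/w[:,2])[:,None]
def cloud(m,d):
    v,u=np.mgrid[:480,:640];K=m["K"]
    c=np.stack([(u-K[0,2])/K[0,0]*d,(v-K[1,2])/K[1,1]*d,d],-1).reshape(-1,3)
    return (rot(m["orientation"]).apply(c)+m["position"]).reshape(480,640,3)
E
python3 - <<'E'
from h import *
np.set_printoptions(precision=4,suppress=True)
for n in("top","scene"):
    p=cv2.imread(f"pics/{n}0.png");d=np.load(f"pics/{n}0.npy");m=viewer.camera_model(n)
    hsv=cv2.cvtColor(p,cv2.COLOR_BGR2HSV);P=cloud(m,d)
    blue=cv2.inRange(hsv,(105,120,60),(130,255,255))
    if n=="top": blue[:, :380]=0
    blue[:200]=0;blue[:,:365]=0
    cs,_=cv2.findContours(blue,0,2);c=max(cs,key=cv2.contourArea)
    print(n,"blue",cv2.contourArea(c),cv2.minAreaRect(c))
    q=P[blue>0];q=q[(q[:,2]>-.02)&(q[:,2]<.1)];print(np.percentile(q,[1,50,99],axis=0))
    if n=="top":
        for z in(.028,.056):
            print(z,onplane(m,cv2.boxPoints(cv2.minAreaRect(c)),z))
    # tape
    o=cv2.inRange(hsv,(5,120,80),(20,255,255)); mk=np.zeros_like(o)
    x0,x1,y0,y1=(255,320,215,280) if n=="top" else (280,335,250,300)
    mk[y0:y1,x0:x1]=255
    t=(mk>0)&(P[...,2]>.046)&(P[...,2]<.065)
    q=P[t]; 
    print("tape top",len(q),q[:,2].mean(),q.min(0),q.max(0))
    A=np.c_[2*q[:,:2],np.ones(len(q))];s=np.linalg.lstsq(A,(q[:,:2]**2).sum(1),rcond=None)[0]
    print("circle",s[:2],np.sqrt(s[2]+s[0]**2+s[1]**2))
    t=(mk>0)&(P[...,2]>.066)&(P[...,2]<.09);print("post",P[t].mean(0),P[t].max(0),t.sum())
    x0,x1,y0,y1=(120,225,205,295) if n=="top" else (170,280,270,345)
    mk[:]=0;mk[y0:y1,x0:x1]=255
    t=((mk>0)&(P[...,2]>.038)&(P[...,2]<.052)).astype(np.uint8)*255
    cs,_=cv2.findContours(t,0,2);c=max(cs,key=cv2.contourArea);rr=cv2.minAreaRect(c)
    b=onplane(m,cv2.boxPoints(rr),.045);print("box",b[:,:2],b.mean(0),np.linalg.norm(np.diff(b,axis=0),axis=1),P[t>0][:,2].mean())
    t=(mk>0)
E
```

```text
top blue 1414.0 ((432.7350158691406, 257.408447265625), (58.495582580566406, 26.24853515625), 40.10091018676758)
[[ 0.4645 -0.6942  0.0132]
 [ 0.5194 -0.2637  0.0505]
 [ 0.6099 -0.2033  0.0585]]
0.028 [[ 0.5408 -0.2042  0.028 ]
 [ 0.5838 -0.2448  0.028 ]
 [ 0.4969 -0.3331  0.028 ]
 [ 0.4556 -0.2923  0.028 ]]
0.056 [[ 0.5354 -0.1986  0.056 ]
 [ 0.5771 -0.238   0.056 ]
 [ 0.4929 -0.3237  0.056 ]
 [ 0.4527 -0.2841  0.056 ]]
tape top 648 0.05112341219008143 [ 0.5095 -0.028   0.046 ] [0.6152 0.0908 0.0649]
circle [0.5608 0.0365] 0.044934146168115294
post [0.5579 0.0395 0.0719] [0.5674 0.049  0.0758] 75
box [[0.6032 0.3819]
 [0.628  0.2239]
 [0.5039 0.1995]
 [0.4807 0.3533]] [0.554  0.2896 0.045 ] [0.16   0.1265 0.1556] 0.04441248529242579
scene blue 597.0 ((398.5, 243.0), (18.0, 41.0), 90.0)
[[ 0.4618 -0.302   0.0196]
 [ 0.51   -0.2478  0.0455]
 [ 0.565  -0.1995  0.0597]]
tape top 418 0.05168480790005494 [ 0.5064 -0.056   0.046 ] [0.6145 0.094  0.0643]
circle [0.5621 0.0293] 0.04944412881700068
post [0.5563 0.0433 0.072 ] [0.5711 0.0499 0.0786] 41
box [[0.6005 0.3791]
 [0.6406 0.1621]
 [0.494  0.2122]
 [0.4723 0.4056]] [0.5519 0.2897 0.045 ] [0.2206 0.1549 0.1946] 0.04539557664165256
```

```bash
python3 - <<'E'
import cv2
p=cv2.imread("pics/top0.png");cv2.imwrite("pics/t_crop.png",cv2.resize(p[200:340,230:480],None,fx=3.2,fy=3.2,interpolation=2))
p=cv2.imread("pics/scene0.png");cv2.imwrite("pics/s_crop.png",cv2.resize(p[220:340,270:470],None,fx=4,fy=4,interpolation=2))
E
```

```text
(no output)
```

View pics/t_crop.png

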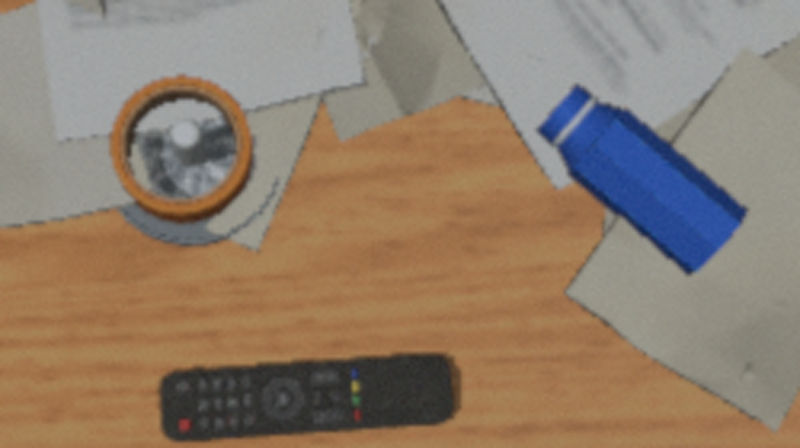

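View pics/s_crop.png

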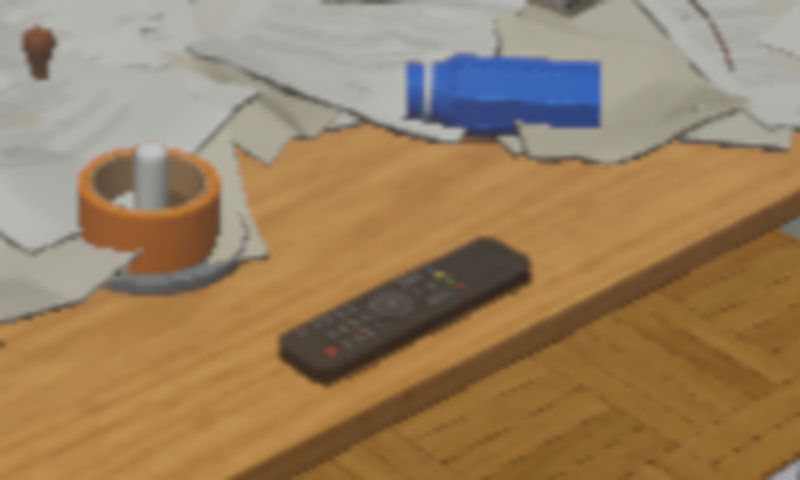

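The top crop shows the tape ring with the post inside it. The bottle lies with its mouth up-left, and the white band is near the mouth. I'll refine tape, stand and bottle by casting contours onto planes.

```bash
python3 - <<'E'
from h import *
np.set_printoptions(precision=4,suppress=True)
n="top";p=cv2.imread("pics/top0.png");d=np.load("pics/top0.npy");m=viewer.camera_model(n);P=cloud(m,d)
hsv=cv2.cvtColor(p,cv2.COLOR_BGR2HSV)
def circ(q):
    A=np.c_[2*q[:,:2],np.ones(len(q))];s=np.linalg.lstsq(A,(q[:,:2]**2).sum(1),rcond=None)[0]
    return s[:2],np.sqrt(s[2]+s[0]**2+s[1]**2)
o=cv2.inRange(hsv,(5,150,60),(22,255,255));mk=np.zeros_like(o);mk[215:273,258:314]=255;o&=mk
t=(np.abs(P[...,2]-.052)<.006)&(o>0)
print("ring z-cut",circ(P[t]),t.sum())
# inner/outer radii with that
c,_=circ(P[t]);q=P[t];print(np.percentile(np.hypot(*(q[:,:2]-c).T),[1,50,99]))
g=onplane(m,np.argwhere(t)[:,::-1],.052);print("plane",g.mean(0),circ(g))
# bottle incl lip and band: blue|white between -> use hull of blue comps
b=cv2.inRange(hsv,(105,110,50),(130,255,255));b[:215]=0;b[300:]=0;b[:,:390]=0;b[:,475:]=0
k=np.argwhere(b)[:,::-1];rr=cv2.minAreaRect(k.astype(np.float32));print(rr);bx=cv2.boxPoints(rr);
print(onplane(m,bx,.03))
hull=cv2.convexHull(k.astype(np.int32))[:,0];
# top flat z>.053
tt=(b>0)&(P[...,2]>.050);q=P[tt];mu=q.mean(0);u,s,v=np.linalg.svd((q-mu)[:,:2],full_matrices=False);print("top",mu,v[0],np.degrees(np.arctan2(v[0][1],v[0][0])),tt.sum())
a=np.array([.707,.707]);a=v[0]*np.sign(v[0]@a)
allq=P[(b>0)&(P[...,2]>0.01)];s=(allq[:,:2]-mu[:2])@a;w=(allq[:,:2]-mu[:2])@np.array([-a[1],a[0]])
for lo in np.arange(-.08,.09,.01):
    i=(s>lo)&(s<lo+.01)
    if i.sum()>3: print(round(lo,3),i.sum(),w[i].min(),w[i].max(),allq[i,2].max())
E
```

```text
ring z-cut (array([0.5545, 0.0438]), np.float64(0.04301904124667123)) 287
[0.0399 0.043  0.0458]
plane [0.5474 0.0424 0.052 ] (array([0.5543, 0.0438]), np.float64(0.0430049399132275))
((429.38525390625, 254.73770141601562), (67.09132385253906, 26.247560501098633), 39.80556869506836)
[[ 0.5525 -0.1903  0.03  ]
 [ 0.5959 -0.2305  0.03  ]
 [ 0.4968 -0.3324  0.03  ]
 [ 0.4553 -0.2919  0.03  ]]
top [ 0.5152 -0.2652  0.065 ] [-0.1183 -0.993 ] -96.79683304950335 875
-0.06 27 0.003116974391835133 0.026142312766742455 0.05711063971222041
-0.05 76 -0.0053814912649336605 0.041046838934011294 0.05961302180507988
-0.04 134 -0.011265205216360529 0.05285228799099074 0.059194640344271576
-0.03 163 -0.020903709283654925 0.05186148207573922 0.05901046144568334
-0.02 158 -0.029778309030601597 0.04294741431968339 0.05989816747613763
-0.01 162 -0.03526776177427317 0.036543452078291835 0.058810865830580594
-0.0 158 -0.042563700164645335 0.0296117898144607 0.059372304487602334
0.01 157 -0.04890908558684235 0.021087147299565793 0.059343377420470134
0.02 148 -0.05125848351465784 0.013338709959567256 0.059020024634444
0.03 139 -0.05107226371545517 0.005972177982274909 0.05859099506248577
0.04 120 -0.062042357599060675 -0.0006334414639776876 0.05609773372109439
0.05 86 -0.06333747038137044 -0.009624051008059466 0.05220981114815615
0.06 46 -0.05199958014022262 -0.029717111605679948 0.051557572730222545
0.07 6 -0.038153833132526044 -0.03392388223293522 0.04152148807274725
```

```bash
python3 - <<'E'
from h import *
np.set_printoptions(precision=4,suppress=True)
for n,(x0,x1,y0,y1) in dict(top=(274,302,232,262),scene=(290,326,252,280)).items():
    p=cv2.imread(f"pics/{n}0.png");d=np.load(f"pics/{n}0.npy");m=viewer.camera_model(n);P=cloud(m,d)
    for zmin in(.06,.066,.07):
        t=np.zeros(d.shape,bool);t[y0:y1,x0:x1]=P[y0:y1,x0:x1,2]>zmin
        k=np.argwhere(t)[:,::-1];
        print(n,zmin,len(k),k.mean(0),"cast",onplane(m,k.mean(0),.070),P[t].mean(0),P[t].min(0),P[t].max(0))
    c=p[y0-15:y1+15,x0-15:x1+15];cv2.imwrite(f"pics/post_{n}.png",cv2.resize(c,None,fx=8,fy=8,interpolation=0))
E
```

```text
top 0.06 92 [287.5543 242.0326] cast [[0.5565 0.0396 0.07  ]] [0.5423 0.0355 0.1401] [ 0.3592 -0.0144  0.0601] [0.5674 0.0494 0.9805]
top 0.066 82 [287.5366 241.7927] cast [[0.557  0.0396 0.07  ]] [0.5409 0.0349 0.1495] [ 0.3592 -0.0144  0.0664] [0.5674 0.049  0.9805]
top 0.07 67 [287.3284 241.6119] cast [[0.5574 0.0401 0.07  ]] [0.5376 0.0343 0.1677] [ 0.3592 -0.0144  0.07  ] [0.5669 0.049  0.9805]
scene 0.06 65 [307.5231 259.0462] cast [[0.5532 0.044  0.07  ]] [0.5134 0.0775 0.0993] [-0.3584  0.0308  0.0602] [0.5711 0.7771 0.7273]
scene 0.066 44 [307.7045 257.9545] cast [[0.5574 0.04   0.07  ]] [0.494  0.0934 0.1167] [-0.3584  0.0308  0.0663] [0.5711 0.7771 0.7273]
scene 0.07 32 [308.3125 257.4062] cast [[0.5588 0.0369 0.07  ]] [0.4705 0.1111 0.1349] [-0.3584  0.0308  0.0702] [0.5711 0.7771 0.7273]
```

View pics/post_top.png

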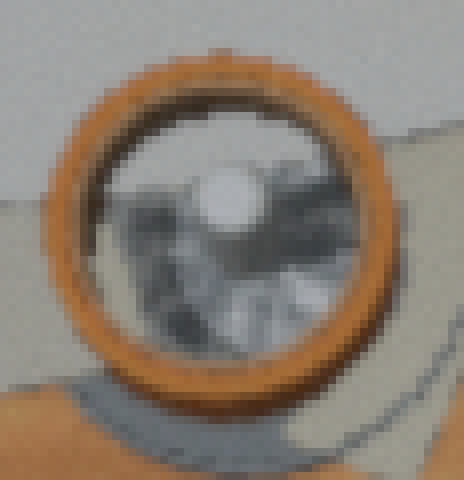

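View pics/wrist0.png

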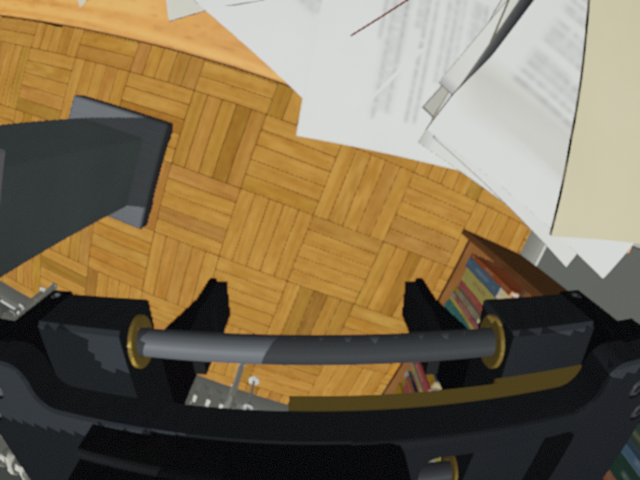

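Post is near (0.557, 0.040) and the tape axis near (0.5545, 0.044). I'll pinch the near (-x) wall at about (0.5125, 0.044) with the jaws along x. First I travel there.

>>> carry_out:
  motion:
    - [[20, 45, 0], [0, 0, 0.09], 0.28]
    - [[20, 45, 0], [0, 0, 0.09], 0.28]
    - [[20, 45, 0], [0, 0, 0.09], 0.28]
    - [[20, 45, 0], [0, 0, 0.09], 0.28]
    - [[20, 45, 0], [0, 0, 0.09], 0.28]
    - [[20, 45, 0], [0, 0, 0.09], 0.28]
    - [[20, 45, 0], [0, 0, 0.09], 0.28]
    - [[20, 45, 0], [0, 0, 0.09], 0.28]
    - [[20, 45, 0], [0, 0, 0.09], 0.28]
    - [[20, 45, 0], [0, 0, 0.09], 0.28]
    - [[20, 45, 0], [0, 0, 0.09], 0.28]
    - [[20, 45, 0], [0, 0, 0.09], 0.28]

```text
time_s: 1.35
position: [0.4676, -0.0587, 0.2185]
eef_rot: [0.001, 0.739, 0.673, -0.003]
wrist_force: [1.4, -0.7, -0.1]
gripper_width: 0.0244
```

```bash
cat >> h.py <<'E'
import json
def st(log=True):
    s=robot.observe();r=rot(s["eef_rot"]).as_matrix()
    np.set_printoptions(precision=4,suppress=True)
    print("t",round(s["time_s"],2),"pos",s["position"],"w",round(s["gripper_width"],4),"F",s["wrist_force"])
    print("x",r[:,0],"y",r[:,1],"z",r[:,2]);print("q",s["joint_pos"])
    if log: open("log.jsonl","a").write(json.dumps([list(s["joint_pos"]),list(s["position"]),list(s["eef_rot"])])+"\n")
    return s
E
echo '[[1.10378185,0.33390186,0.03984898,1.46627864,-0.01340035,1.34324639,-0.05847823],[0.23354918,-0.60610558,0.22166114],[-7.60552118e-04,9.83133826e-01,1.82885932e-01,-1.91431104e-04]]' > log.jsonl
python3 -c "from h import *;st()"
```

```text
t 1.35 pos [ 0.4676 -0.0587  0.2185] w 0.0244 F [ 1.3666 -0.7205 -0.0505]
x [ 0.0934  0.9956 -0.0066] y [ 0.9956 -0.0934 -0.0024] z [-0.003  -0.0063 -1.    ]
q [ 0.5584 -0.0016 -0.526   1.8623  0.0058  1.2836 -0.0629]
```

>>> carry_out:
  motion:
    - [[15, 34, -10], [0, 0, 0.03], 0.28]
    - [[15, 34, -10], [0, 0, 0.03], 0.28]
    - [[15, 34, -10], [0, 0, 0.03], 0.28]
    - [[0, 0, -30], [0, 0, 0], 0.28]
    - [[0, 0, 0], [0, 0, 0], 0.28]

```text
time_s: 1.85
position: [0.5149, 0.0563, 0.1575]
eef_rot: [0.001, 0.702, 0.712, -0.001]
wrist_force: [-1.2, -0.7, -0.2]
gripper_width: 0.0245
```

```bash
python3 - <<'E'
from h import *
st();m=viewer.camera_model("wrist");print(m["position"],m["orientation"]);p,d=viewer.snapshot("wrist");cv2.imwrite("pics/w1.png",p);np.save("pics/w1.npy",d)
json.dump([m["position"].tolist(),m["orientation"].tolist()],open("pics/w1.json","w"))
E
```

```text
t 1.85 pos [0.5149 0.0563 0.1575] w 0.0245 F [-1.238  -0.6677 -0.2105]
x [-0.0144  0.9999 -0.0038] y [0.9999 0.0144 0.0004] z [ 0.0005 -0.0038 -1.    ]
q [ 0.3966  0.1652 -0.6462  1.841   0.1118  1.171  -0.2723]
[0.5127 0.141  0.3201] [0.1564 0.9877 0.0067 0.0018]
```

View pics/w1.png

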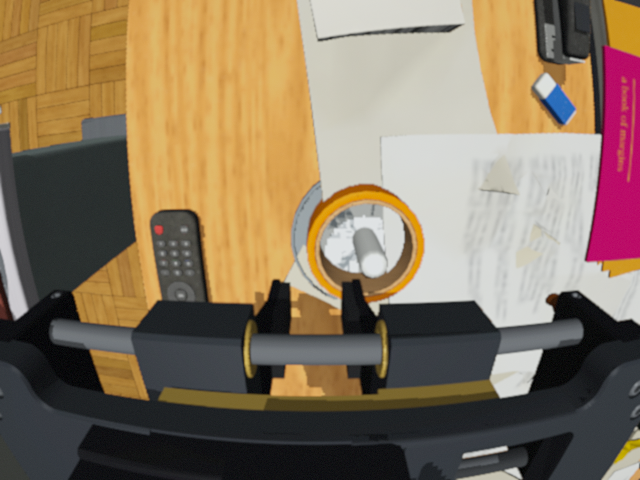

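The wrist view shows the ring centred near (366,243), the post tip near (373,263), and the fingers at the bottom. Casting fisheye rays.

```bash
cat >> h.py <<'E'
def wplane(pos,ori,uv,z,K=np.array([[371.648,0,315.691],[0,371.648,236.007],[0,0,1]])):
    uv=np.atleast_2d(uv).astype(float);a=uv-K[:2,2];r=np.hypot(*a.T);th=r/K[0,0];s=np.where(r>0,np.sin(th)/np.maximum(r,1e-9),0)
    w=rot(np.array(ori)).apply(np.c_[a*s[:,None],np.cos(th)]);p=np.array(pos)
    return p+w*((z-p[2])/w[:,2])[:,None]
def circ(q):
    A=np.c_[2*q[:,:2],np.ones(len(q))];s=np.linalg.lstsq(A,(q[:,:2]**2).sum(1),rcond=None)[0]
    return s[:2],np.sqrt(s[2]+s[0]**2+s[1]**2)
E
python3 - <<'E'
from h import *
p=cv2.imread("pics/w1.png");pos,ori=json.load(open("pics/w1.json"))
hsv=cv2.cvtColor(p,cv2.COLOR_BGR2HSV)
o=cv2.inRange(hsv,(8,190,180),(22,255,255));mk=np.zeros_like(o);mk[180:300,300:430]=255;o&=mk
cs,h=cv2.findContours(o,cv2.RETR_CCOMP,cv2.CHAIN_APPROX_NONE);cs=[c[:,0] for c in cs if len(c)>60]
for c in cs:
    g=wplane(pos,ori,c,.052);print(len(c),circ(g))
k=np.argwhere(o)[:,::-1];g=wplane(pos,ori,k,.052);c,r=circ(g);print(c,r,np.percentile(np.hypot(*(g[:,:2]-c).T),[1,99]))
v=cv2.inRange(hsv,(0,0,225),(180,25,255));print("tip",wplane(pos,ori,[[373,264]],.073))
cv2.imwrite("pics/w1c.png",cv2.resize(p[170:310,290:450],None,fx=5,fy=4.2,interpolation=0)[:600])
E
```

```text
520 (array([0.55333946, 0.04382298]), np.float64(0.04318787226990414))
[0.55336931 0.04373276] 0.043093391358097186 [0.04003318 0.04604196]
tip [[0.55593109 0.03994659 0.073     ]]
```

View pics/w1c.png

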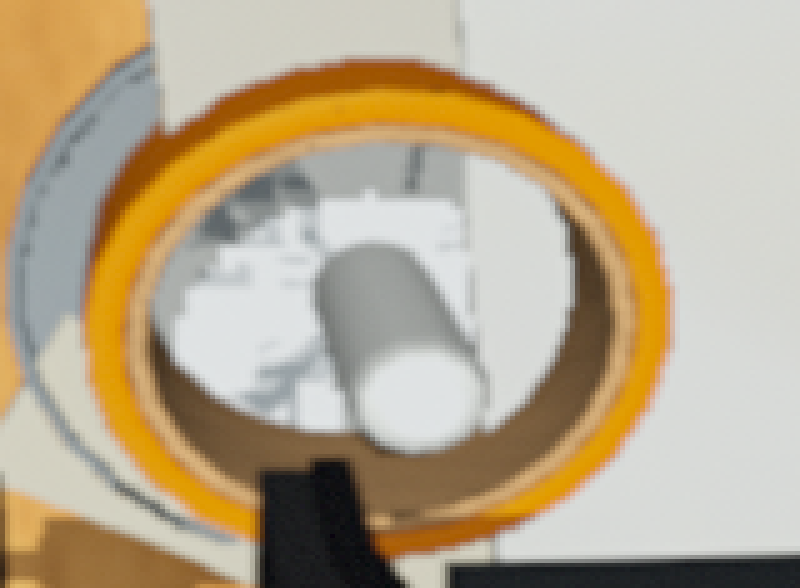

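Wrist and top agree: tape (0.554, 0.044), post (0.556, 0.040). Align above the wall.

>>> carry_out:
  motion:
    - [[-2, -11, -20], [0, 0, -0.014], 0.28]
    - [[0, 0, -20], [0, 0, 0], 0.28]
    - [[0, 0, -20], [0, 0, 0], 0.28]
    - [[0, 0, 0], [0, 0, 0], 0.28]
    - [[0, 0, 0], [0, 0, 0], 0.28]

```text
time_s: 2.4
position: [0.5177, 0.0418, 0.1063]
eef_rot: [0.006, 0.709, 0.705, 0.003]
wrist_force: [0.3, -0.6, -0.4]
gripper_width: 0.0247
```

>>> carry_out:
  motion:
    - [[-5, 2, 0], [0, 0, 0], 0.28]
    - [[0, 0, 0], [0, 0, 0], 0.28]
    - [[0, 0, 0], [0, 0, 0], 0.28]

```text
time_s: 2.7
position: [0.5141, 0.0434, 0.1101]
eef_rot: [0.008, 0.71, 0.704, 0.004]
wrist_force: [-0.1, 0.8, 0.3]
gripper_width: 0.0243
```

```bash
python3 -c "from h import *;st()"
```

```text
t 2.7 pos [0.5141 0.0434 0.1101] w 0.0243 F [-0.1324  0.771   0.2513]
x [ 0.0081  1.     -0.0055] y [ 0.9998 -0.008   0.0168] z [ 0.0168 -0.0056 -0.9998]
q [ 0.4009  0.1979 -0.6323  1.912   0.1443  1.0585 -0.2993]
```

>>> carry_out:
  motion:
    - [[-2, 0, -20], [0.005, 0.016, 0.008], 0.28]
    - [[0, 0, -25], [0, 0, 0], 0.28]
    - [[0, 0, 0], [0, 0, 0], 0.28]

```text
time_s: 3.0
position: [0.5138, 0.0435, 0.0668]
eef_rot: [0.002, 0.707, 0.707, 0.001]
wrist_force: [0.2, -0.0, 0.5]
gripper_width: 0.0246
```

```bash
python3 - <<'E'
from h import *
st();p,d=viewer.snapshot("wrist");cv2.imwrite("pics/w2.png",p[160:460,200:520])
E
```

```text
t 3.0 pos [0.5138 0.0435 0.0668] w 0.0246 F [ 0.2267 -0.0235  0.4622]
x [-0.0003  1.     -0.0011] y [1.     0.0003 0.0053] z [ 0.0053 -0.0011 -1.    ]
q [ 0.3847  0.2619 -0.6222  1.9439  0.1847  0.9862 -0.3229]
```

View pics/w2.png

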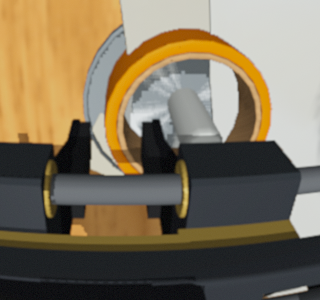

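The fingers straddle the near wall, with the inner one between wall and post. Descend, then close.

>>> carry_out:
  motion:
    - [[-1, 0, -25], [0, 0.005, 0], 0.28]
    - [[-1, 0, -20], [0, 0, 0], 0.28]
    - [[0, 0, 0], [0, 0, 0], 0.28]
    - [[0, 0, 0], [0, 0, 0], 0.28]

```text
time_s: 3.45
position: [0.5168, 0.0444, 0.0286]
eef_rot: [0.004, 0.707, 0.707, 0.003]
wrist_force: [0.2, 0.2, 0.2]
gripper_width: 0.0246
```

>>> carry_out:
  motion:
    - [[-5, 0, -6], [0, 0.005, 0], 0.28]
    - [[0, 0, 0], [0, 0, 0], 0.0]
    - [[0, 0, 0], [0, 0, 0], 0.0]
    - [[0, 0, 0], [0, 0, 0], 0.0]
  grip_force: 40

```text
time_s: 3.85
position: [0.5136, 0.0446, 0.026]
eef_rot: [0.004, 0.707, 0.707, 0.003]
wrist_force: [0.1, -0.4, -0.8]
gripper_width: 0.01
```

```bash
python3 -c "from h import *;st()"
```

```text
t 3.85 pos [0.5136 0.0446 0.026 ] w 0.01 F [ 0.1262 -0.4245 -0.7997]
x [-0.0002  1.     -0.0013] y [1.     0.0002 0.0089] z [ 0.0089 -0.0013 -1.    ]
q [ 0.3623  0.3182 -0.607   1.9785  0.2334  0.9037 -0.365 ]
```

The wall is gripped (10 mm). Lift.

>>> carry_out:
  motion:
    - [[0, 0, 20], [0, 0, 0], 0]
    - [[0, 0, 30], [0, 0, 0], 0]
    - [[0, 0, 35], [0, 0, 0], 0]
    - [[0, 0, 30], [0, 0, 0], 0]
    - [[0, 0, 10], [0, 0, 0], 0]
    - [[0, 0, 0], [0, 0, 0], 0]

```text
time_s: 4.45
position: [0.5116, 0.0446, 0.1551]
eef_rot: [0.003, 0.707, 0.707, 0.002]
wrist_force: [-0.2, -0.2, -0.6]
gripper_width: 0.0104
```

```bash
python3 - <<'E'
from h import *
st();p,d=viewer.snapshot("scene");cv2.imwrite("pics/s2.png",p)
E
```

```text
t 4.45 pos [0.5116 0.0446 0.1551] w 0.0104 F [-0.2434 -0.2221 -0.5947]
x [-0.0008  1.     -0.0012] y [1.     0.0008 0.0064] z [ 0.0064 -0.0012 -1.    ]
q [ 0.4215  0.152  -0.6435  1.8587  0.1022  1.1568 -0.2563]
```

View pics/s2.png

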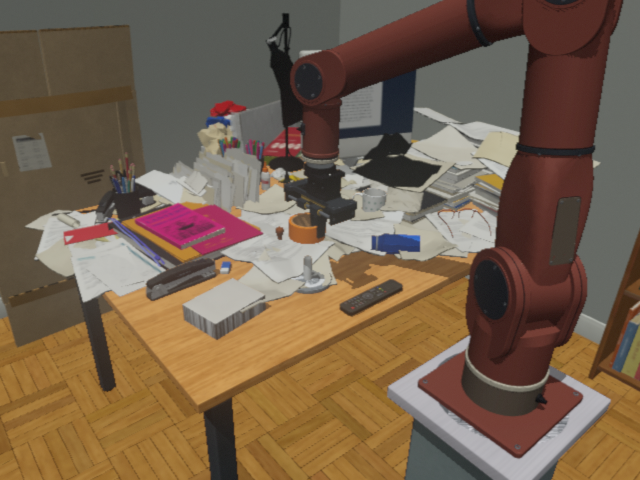

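The tape hangs level in the jaws at (305,228), clear of the post at (308,268). Carry it to the box.

>>> carry_out:
  motion:
    - [[0, 30, 0], [0, 0, 0], 0]
    - [[0, 40, 0], [0, 0, 0], 0]
    - [[0, 40, 0], [0, 0, 0], 0]
    - [[0, 40, 0], [0, 0, 0], 0]
    - [[0, 40, 0], [0, 0, 0], 0]
    - [[0, 30, 0], [0, 0, 0], 0]
    - [[0, 15, -10], [0, 0, 0], 0]
    - [[0, 0, 0], [0, 0, 0], 0]
    - [[0, 0, 0], [0, 0, 0], 0]

```text
time_s: 5.4
position: [0.5026, 0.2837, 0.1276]
eef_rot: [-0.003, 0.708, 0.706, -0.007]
wrist_force: [0.6, 0.1, -0.2]
gripper_width: 0.0099
```

```bash
python3 - <<'E'
from h import *
st();p,d=viewer.snapshot("scene");cv2.imwrite("pics/s3.png",p[150:400,120:480])
p,d=viewer.snapshot("top");cv2.imwrite("pics/t3.png",p);np.save("pics/t3.npy",d)
E
```

```text
t 5.4 pos [0.5026 0.2837 0.1276] w 0.0099 F [ 0.5986  0.0988 -0.1726]
x [ 0.0031  1.     -0.006 ] y [ 0.9999 -0.0032 -0.015 ] z [-0.015  -0.0059 -0.9999]
q [ 0.031   0.3623 -0.752   1.7187  0.2594  1.1809 -0.7951]
```

View pics/s3.png

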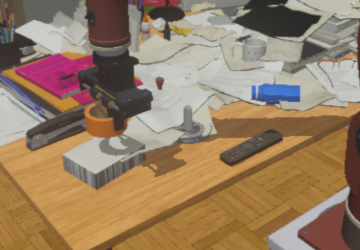

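View pics/t3.png

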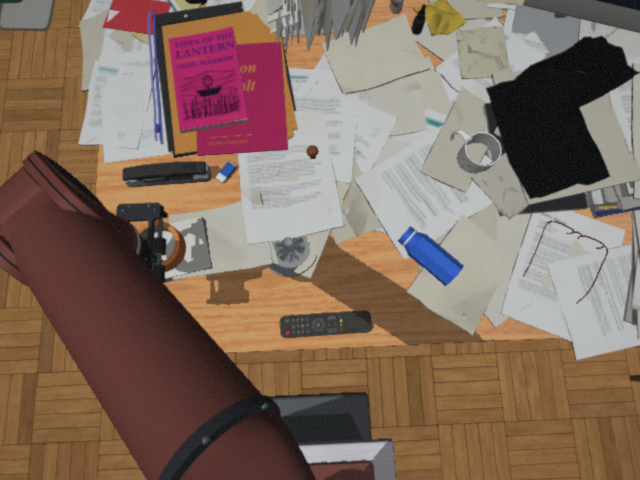

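The tape hangs above the box at (175,247) in the top view, and the stand is bare at (290,250). Lower it.

>>> carry_out:
  motion:
    - [[10, 5, -15], [0.006, -0.015, 0], 0]
    - [[0, 0, -20], [0, 0, 0], 0]
    - [[0, 0, -10], [0, 0, 0], 0]
    - [[0, 0, 0], [0, 0, 0], 0]

```text
time_s: 5.9
position: [0.5159, 0.2827, 0.0827]
eef_rot: [0.002, 0.711, 0.703, 0.001]
wrist_force: [0.1, 0.1, -0.4]
gripper_width: 0.0101
```

```bash
python3 -c "from h import *;st()"
```

```text
t 5.9 pos [0.5159 0.2827 0.0827] w 0.0101 F [ 0.0643  0.0548 -0.4359]
x [ 0.0117  0.9999 -0.0019] y [ 0.9999 -0.0117  0.0041] z [ 0.0041 -0.0019 -1.    ]
q [ 0.0127  0.4164 -0.7266  1.7517  0.3126  1.0893 -0.8295]
```

>>> carry_out:
  motion:
    - [[-2, 7, -8], [0, 0.004, 0], 0]
    - [[0, 0, -6], [0, 0, 0], 0]
    - [[0, 0, -4], [0, 0, 0], 0]
    - [[0, 0, 0], [0, 0, 0], 0]

```text
time_s: 6.3
position: [0.5148, 0.2898, 0.0652]
eef_rot: [0.001, 0.712, 0.702, 0.0]
wrist_force: [-0.1, -0.1, -0.7]
gripper_width: 0.0099
```

```bash
python3 -c "from h import *;st()"
```

```text
t 6.3 pos [0.5148 0.2898 0.0652] w 0.0099 F [-0.1496 -0.1077 -0.684 ]
x [ 0.0134  0.9999 -0.0014] y [ 0.9999 -0.0134  0.0019] z [ 0.0019 -0.0015 -1.    ]
q [-0.0076  0.4429 -0.7184  1.7584  0.3312  1.0637 -0.8548]
```

>>> carry_out:
  motion:
    - [[0, 0, -3], [0, 0, 0], 0]
    - [[0, 0, -1], [0, 0, 0], 0]
    - [[0, 0, 0], [0, 0, 0], 0]
    - [[0, 0, 0], [0, 0, 0], 0.3]
    - [[0, 0, 0], [0, 0, 0], 0.3]
    - [[0, 0, 0], [0, 0, 0], 0.3]

```text
time_s: 6.9
position: [0.5158, 0.2905, 0.0635]
eef_rot: [0.002, 0.712, 0.702, 0.001]
wrist_force: [0.2, -1.1, 0.4]
gripper_width: 0.0229
```

>>> carry_out:
  motion:
    - [[0, 0, 15], [0, 0, 0], 0.3]
    - [[0, 0, 30], [0, 0, 0], 0.3]
    - [[0, 0, 40], [0, 0, 0], 0.3]
    - [[0, -20, 40], [0, 0, 0], 0.3]
    - [[0, -40, 15], [0, 0, 0], 0.8]
    - [[0, -40, 0], [0, 0, 0], 0.8]

```text
time_s: 7.5
position: [0.5125, 0.1951, 0.2134]
eef_rot: [0.0, 0.707, 0.707, 0.003]
wrist_force: [0.8, -0.2, -0.3]
gripper_width: 0.0352
```

```bash
python3 - <<'E'
from h import *
st();p,d=viewer.snapshot("scene");cv2.imwrite("pics/s4.png",p[150:400,120:480])
m=viewer.camera_model("top")
p,d=viewer.snapshot("top");cv2.imwrite("pics/t4.png",p);np.save("pics/t4.npy",d)
hsv=cv2.cvtColor(p,cv2.COLOR_BGR2HSV);P=cloud(m,d)
o=cv2.inRange(hsv,(5,150,60),(22,255,255))
t=(np.abs(P[...,2]-.089)<.006)&(o>0);t[:,:100]=0;t[:,260:]=0
print(t.sum(), circ(P[t]) if t.sum()>20 else 0, P[t][:,2].mean(),P[t][:,2].std())
E
```

```text
t 7.5 pos [0.5125 0.1951 0.2134] w 0.0352 F [ 0.8388 -0.1621 -0.3471]
x [0.0007 1.     0.0033] y [ 1.     -0.0007  0.0046] z [ 0.0046  0.0033 -1.    ]
q [ 0.2203  0.1992 -0.7479  1.701   0.1399  1.2906 -0.5565]
0 0 nan nan<stdin>:8: RuntimeWarning: Mean of empty slice.
  ret = ret.dtype.type(ret / rcount)
  ret = _var(a, axis=axis, dtype=dtype, out=out, ddof=ddof,
  arrmean = um.true_divide(arrmean, div, out=arrmean,
  ret = ret.dtype.type(ret / rcount)
```

View pics/s4.png

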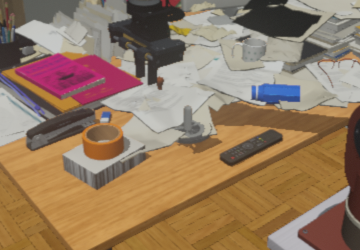

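View pics/t4.png

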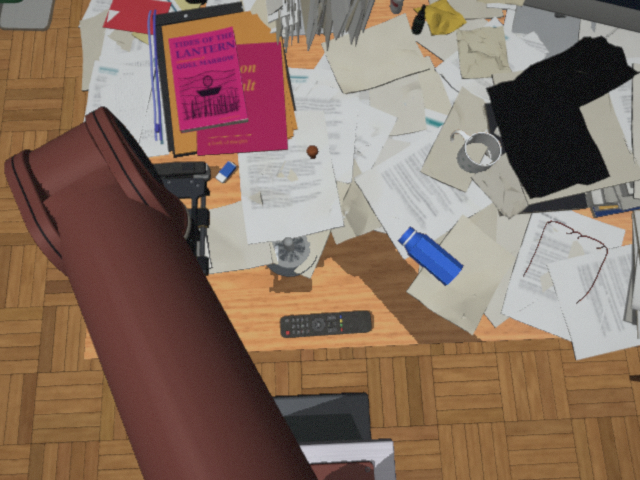

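The tape lies flat on the box and is let go. Before the inversion, I'll fit a kinematic model of the arm from the logged joint/pose pairs so I can plan the bottle's turn within joint limits.

```bash
wc -l log.jsonl; cat > kin.py <<'E'
import numpy as np, json
from scipy.spatial.transform import Rotation as R
from scipy.optimize import least_squares
def rz(a): return R.from_euler('z',a).as_matrix()
def ry(a): return R.from_euler('y',a).as_matrix()
def fk(q,p,s):
    o1,h,e0,o3,L1,e1,e2,o5,L2,e3,o7,Lt,ox=p
    Rm=rz(s[0]*q[0]+o1);x=Rm@[e0,ox,h];pts=[x]
    Rm=Rm@ry(q[1])@rz(s[1]*q[2]+o3);x=x+Rm@[e1,0,L1];pts.append(x)
    Rm=Rm@ry(q[3])@rz(s[2]*q[4]+o5);x=x+Rm@[e2,0,L2];pts.append(x)
    Rm=Rm@ry(q[5])@rz(s[3]*q[6]+o7);x=x+Rm@[e3,0,Lt]
    return x,Rm,pts
E
cat > fit.py <<'E'
from kin import *
import itertools
D=[json.loads(l) for l in open("log.jsonl")]
best=None
for s in itertools.product((1,-1),repeat=4):
  for o7 in(0,np.pi/2,np.pi,-np.pi/2):
    def f(p):
        r=[]
        for q,x,e in D:
            X,M,_=fk(q,p,s);T=R.from_quat(np.r_[e[1:],e[0]]).as_matrix()
            r+=list(X-x)+list(.3*R.from_matrix(T.T@M).as_rotvec())
        r+=list(1e-4*np.array(p)[[2,5,6,9,12]])
        return r
    z=least_squares(f,[0,.3,0,0,.5,0,0,0,.5,0,o7,.4,0])
    if best is None or z.cost<best[0]: best=(z.cost,s,z.x);print(z.cost,s,np.round(z.x,4))
json.dump([best[1],list(best[2])],open("kin.json","w"))
E
python3 fit.py
```

```text
11 log.jsonl
0.29282548582449364 (1, 1, 1, 1) [ 0.1149 -2.0529  0.2575 -0.5332  0.4871 -1.467  -0.4592 -0.0429 -0.07
  0.8112  1.44   -1.2587 -2.1769]
0.2620517415458441 (1, 1, 1, 1) [ 3.0733  3.8747 -1.0195 -0.3089  0.5213  0.6447  0.5584 -0.0308  0.956
  0.338  -1.6731  3.3352  1.7081]
0.24923024737901503 (1, 1, -1, 1) [-1.0593 -1.2372  0.4325  0.9439 -1.1469  0.1109 -0.9422 -0.0099 -0.2374
  0.4343  1.8544 -1.6062 -0.3255]
0.2492302471929705 (1, 1, -1, 1) [-1.0593 -1.2373  0.4324  0.9439 -1.1468  0.1109 -0.9421 -0.0099 -0.2374
  0.4344  1.8544 -1.6064 -0.3255]
0.06832061860768343 (1, -1, 1, 1) [-0.8105  2.2638 -0.1076 -0.7911 -0.2681  0.4397 -0.429  -0.0764  0.092
  0.1687  1.4289  2.1318  0.178 ]
0.06832061859048537 (1, -1, 1, 1) [-0.8105  2.2638 -0.1076 -0.7911 -0.2681  0.4397 -0.4289 -0.0764  0.0921
  0.1687  1.4288  2.1318  0.1779]
0.014852863310472223 (-1, -1, 1, -1) [ 1.1141  0.3947 -0.0956 -1.1914  0.0741  0.0774 -0.0562 -0.0175  0.3823
  0.206   1.3781  0.205  -0.2054]
0.014852863309641634 (-1, -1, 1, -1) [ 1.1141  0.3947 -0.0956 -1.1914  0.0741  0.0774 -0.0562 -0.0175  0.3823
  0.206   1.3781  0.205  -0.2054]
3.449143766393229e-05 (-1, -1, -1, -1) [-1.9100e-02  1.8720e-01  3.3000e-03 -1.6300e-02  4.8010e-01 -2.0000e-04
 -8.0000e-03  2.9000e-03  5.0170e-01 -2.0000e-04  1.5348e+00  3.1490e-01
 -2.4900e-02]
3.449143765829267e-05 (-1, -1, -1, -1) [-1.9100e-02  1.8720e-01  3.3000e-03 -1.6300e-02  4.8010e-01 -2.0000e-04
 -8.0000e-03  2.9000e-03  5.0170e-01 -2.0000e-04  1.5348e+00  3.1490e-01
 -2.4900e-02]
```

Excellent fit (mm level): shoulder height 0.187, links 0.480/0.502, tool 0.315. Now search the grasp tilt and final heading for feasibility by simulating differential IK.

```bash
cat > plan.py <<'E'
from kin import *
import sys
s,p=json.load(open("kin.json"))
LO=np.array([-2.58,-.38,-1.3,.25,-1.5,.08,-2.65]);HI=np.array([2.58,2.09,1.39,2.4,4.64,2.09,2.65])
def err(q,X,M):
    x,m,_=fk(q,p,s);return np.r_[X-x,.3*R.from_matrix(M@m.T).as_rotvec()]
def step(q,X,M,n=4):
    for _ in range(n):
        e=err(q,X,M);J=np.zeros((6,7))
        for i in range(7):
            d=np.zeros(7);d[i]=1e-5;J[:,i]=(e-err(q+d,X,M))/1e-5
        dq=J.T@np.linalg.solve(J@J.T+1e-4*np.eye(6),e)
        q=np.clip(q+np.clip(dq,-.15,.15),LO,HI)
    return q
def path(q,wps,n=14):
    Q=[];
    x,m,_=fk(q,p,s)
    for X,M in wps:
        rv=R.from_matrix(M@m.T).as_rotvec();k=int(max(n,np.linalg.norm(rv)/.12,np.linalg.norm(X-x)/.03))
        for t in np.linspace(0,1,k+1)[1:]:
            q=step(q,x+t*(X-x),R.from_rotvec(t*rv).as_matrix()@m);Q.append(q)
        x,m=X,M
    return q,np.array(Q),np.linalg.norm(err(q,*wps[-1]))
yaw=np.radians(46);a=np.array([np.cos(yaw),np.sin(yaw),0]);zz=np.array([0,0,1.]);n=np.cross(zz,a)
C=np.array([.525,-.261,.028]);post=np.array([.556,.040,0])
def build(th,js,psi,xb,lift=.26):
    tz=-zz*np.cos(th)+a*np.sin(th);ty=js*n;M0=np.c_[np.cross(ty,tz),ty,tz]
    G=C+a*xb;T0=G+.019*tz
    # tilt about jaw axis: a->down : rotate about n by +90deg (n x a = -z? ) 
    Rt=R.from_rotvec(n*np.pi/2).as_matrix();assert np.allclose(Rt@a,-zz)
    hd=Rt@(-zz);cur=np.arctan2(hd[1],hd[0]);dy=(psi-cur+np.pi)%(2*np.pi)-np.pi
    Mf=rz(dy)@Rt@M0
    gp=post+np.array([0,0,.008+.07-xb]);Tf=gp+.019*Mf[:,2]
    return T0,M0,Tf,Mf,Rt,dy
if __name__=="__main__":
    q0=np.array([0.2203,0.1992,-0.7479,1.701,0.1399,1.2906,-0.5565])
    res=[]
    for th in np.radians([0,20,35,45]):
     for js in(1,-1):
      for psi in np.radians(np.arange(-180,180,30)):
       for order in("ty","yt","slerp"):
        T0,M0,Tf,Mf,Rt,dy=build(th,js,psi,-.02)
        up=np.array([0,0,.2]);U=T0+up;mid=(U+Tf+up)/2
        wps=[(U,M0),(T0,M0),(U,M0)]
        if order=="ty": wps+=[(mid,Rt@M0)]
        if order=="yt": wps+=[(mid,rz(dy)@M0)]
        wps+=[(Tf+np.array([0,0,.15]),Mf),(Tf,Mf)]
        q,Q,e=path(q0,wps)
        if e<.005:
            mg=np.minimum(Q-LO,HI-Q).min(0);jmp=np.abs(np.diff(Q,axis=0)).max()
            res.append((mg.min(),np.degrees(th),js,np.degrees(psi),order,mg.argmin(),jmp,q))
    res.sort(key=lambda r:-r[0])
    for r in res[:25]: print(np.round(r[0],3),r[1:4],r[4],r[5],round(r[6],2),np.round(r[7],2))
    print(len(res))
E
time python3 plan.py
```

```text
0.385 (np.float64(45.0), -1, np.float64(-90.0)) yt 1 0.12 [-0.09  0.52 -0.5   1.77  0.88  1.5  -0.93]
0.385 (np.float64(45.0), -1, np.float64(-90.0)) slerp 1 0.14 [-0.02  0.55 -0.59  1.76  0.92  1.53 -0.96]
0.368 (np.float64(35.0), -1, np.float64(-59.99999999999999)) slerp 3 0.13 [ 0.04  0.46 -0.72  2.03  1.31  1.38 -0.87]
0.363 (np.float64(45.0), -1, np.float64(-59.99999999999999)) slerp 1 0.13 [ 0.11  0.39 -0.73  2.01  1.15  1.23 -0.72]
0.356 (np.float64(20.0), -1, np.float64(-59.99999999999999)) yt 3 0.14 [-0.1   0.59 -0.66  2.04  1.48  1.62 -1.04]
0.356 (np.float64(20.0), -1, np.float64(-59.99999999999999)) slerp 3 0.12 [-0.1   0.59 -0.65  2.04  1.48  1.62 -1.04]
0.321 (np.float64(35.0), -1, np.float64(-59.99999999999999)) yt 5 0.14 [-0.04  0.44 -0.64  2.04  1.28  1.35 -0.86]
0.298 (np.float64(35.0), -1, np.float64(-90.0)) yt 5 0.12 [-0.14  0.61 -0.51  1.74  0.99  1.64 -1.02]
0.278 (np.float64(35.0), -1, np.float64(-90.0)) slerp 5 0.14 [-0.09  0.62 -0.57  1.74  1.02  1.67 -1.03]
0.215 (np.float64(45.0), -1, np.float64(-59.99999999999999)) yt 5 0.14 [ 0.    0.35 -0.6   2.02  1.11 
[... 1045 characters left out ...]
 -1.21]
0.139 (np.float64(45.0), -1, np.float64(-119.99999999999999)) yt 5 0.13 [-0.04  0.67 -0.49  1.53  0.67  1.74 -1.21]
0.132 (np.float64(45.0), -1, np.float64(150.0)) slerp 5 0.19 [ 0.19  0.7  -0.26  1.42 -0.23  1.72 -2.11]
0.128 (np.float64(20.0), -1, np.float64(-90.0)) yt 5 0.12 [-0.21  0.74 -0.49  1.71  1.13  1.85 -1.1 ]
0.124 (np.float64(20.0), -1, np.float64(90.0)) slerp 6 0.16 [ 0.48  0.62 -0.19  1.82 -1.01  1.45 -2.3 ]
0.119 (np.float64(20.0), -1, np.float64(-90.0)) slerp 5 0.13 [-0.19  0.74 -0.51  1.71  1.14  1.86 -1.11]
0.116 (np.float64(0.0), -1, np.float64(-59.99999999999999)) yt 5 0.15 [-0.17  0.81 -0.6   2.02  1.69  1.97 -1.19]
205
real	6m52.738s
user	6m52.067s
sys	0m0.272s
```

Chosen plan: grasp tilted 35° toward the mouth with jaw y ≈ (0.72,-0.70,0), and final tool heading -60°. Helper for deltas, plus a recheck of the bare stand.

```bash
cat > go.py <<'E'
from h import *
import plan
def tgt(th=35,psi=-60,xb=-.02): return plan.build(np.radians(th),-1,np.radians(psi),xb)
def delta(X,M,tag=""):
    s=robot.observe();m=rot(s["eef_rot"]).as_matrix()
    dx=(X-s["position"])*1000;rv=R.from_matrix(M@m.T).as_rotvec()
    print(tag,"target",X,"d_mm",np.round(dx,1),"rv",np.round(rv,4),"rows>=",max(np.linalg.norm(dx)/50,np.linalg.norm(rv)/.15))
    return dx,rv
E
python3 - <<'E'
from go import *
st()
T0,M0,Tf,Mf,Rt,dy=tgt()
print("T0",T0);print(M0);print("Tf",Tf);print(Mf,dy)
delta(T0+[0,0,.15],M0)
m=viewer.camera_model("top");p=cv2.imread("pics/t3.png");d=np.load("pics/t3.npy");P=cloud(m,d)
b=(P[220:280,260:325,2]>.06)&(P[220:280,260:325,2]<.08);k=np.argwhere(b)[:,::-1]+[260,220];print(len(k),onplane(m,k.mean(0),.07))
cv2.imwrite("pics/t3c.png",cv2.resize(p[220:290,250:330],None,fx=8,fy=8,interpolation=0))
E
```

```text
t 7.6 pos [0.5134 0.1893 0.2117] w 0.0424 F [ 0.3419 -0.4329 -0.3125]
x [ 0.0095  1.     -0.0008] y [ 0.9999 -0.0095  0.0033] z [ 0.0033 -0.0008 -1.    ]
q [ 0.2241  0.1989 -0.7427  1.704   0.142   1.2903 -0.5573]
T0 [ 0.5187 -0.2675  0.0124]
[[ 0.569   0.7193  0.3984]
 [ 0.5892 -0.6947  0.4126]
 [ 0.5736 -0.     -0.8192]]
Tf [0.5638 0.0265 0.0871]
[[-0.2868  0.866   0.4096]
 [ 0.4967  0.5    -0.7094]
 [-0.8192 -0.     -0.5736]] 1.2915436464758043
 target [ 0.5187 -0.2675  0.1624] d_mm [   5.3 -456.8  -49.3] rv [ 0.5807 -0.2342 -0.7332] rows>= 9.18990097413658
87 [[0.5577 0.0396 0.07  ]]
```

View pics/t3c.png

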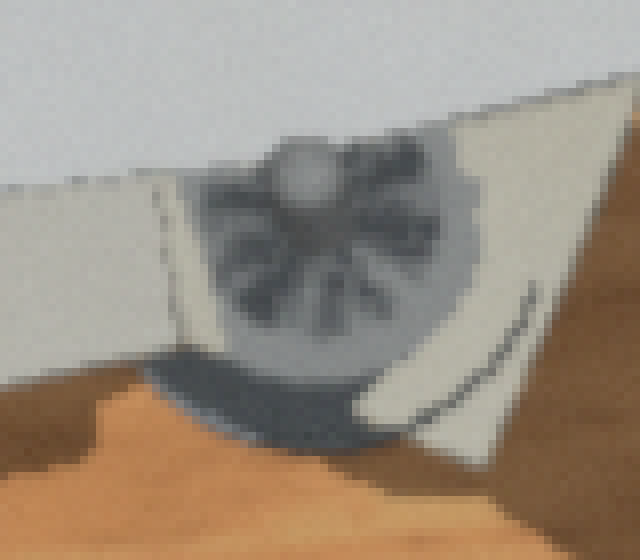

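The bare post tip is at (305,175) in the crop, giving (0.557, 0.040), consistent with before. Travel to the pregrasp over the bottle, opening fully.

>>> carry_out:
  motion:
    - [[0, -38, -2], [0.048, -0.02, -0.061], 1]
    - [[0, -38, -2], [0.048, -0.02, -0.061], 1]
    - [[0, -38, -2], [0.048, -0.02, -0.061], 1]
    - [[0, -38, -2], [0.048, -0.02, -0.061], 1]
    - [[0, -38, -2], [0.048, -0.02, -0.061], 1]
    - [[0, -38, -2], [0.048, -0.02, -0.061], 1]
    - [[0, -38, -2], [0.048, -0.02, -0.061], 1]
    - [[0, -38, -2], [0.048, -0.02, -0.061], 1]
    - [[0, -38, -2], [0.048, -0.02, -0.061], 1]
    - [[0, -38, -2], [0.048, -0.02, -0.061], 1]
    - [[0, -38, -2], [0.048, -0.02, -0.061], 1]
    - [[0, -20, 0], [0.048, -0.02, -0.061], 1]
  grip_force: 30

```text
time_s: 8.8
position: [0.5153, -0.2538, 0.2034]
eef_rot: [-0.107, 0.876, 0.367, 0.295]
wrist_force: [0.1, 0.3, 0.1]
gripper_width: 0.0868
```

```bash
python3 - <<'E'
from go import *
st();T0,M0,Tf,Mf,Rt,dy=tgt();delta(T0+[0,0,.15],M0)
m=viewer.camera_model("wrist");json.dump([m["position"].tolist(),m["orientation"].tolist()],open("pics/w5.json","w"))
p,d=viewer.snapshot("wrist");cv2.imwrite("pics/w5.png",p)
E
```

```text
t 8.8 pos [ 0.5153 -0.2538  0.2034] w 0.0868 F [0.0535 0.2508 0.1078]
x [0.5567 0.5791 0.5955] y [ 0.7055 -0.7081  0.029 ] z [ 0.4385  0.404  -0.8028]
q [ 0.9673  0.1857 -0.2184  1.8487 -0.6622  1.1533  0.2657]
 target [ 0.5187 -0.2675  0.1624] d_mm [  3.4 -13.8 -40.9] rv [0.0008 0.0399 0.0188] rows>= 0.8661109825533042
```

View pics/w5.png

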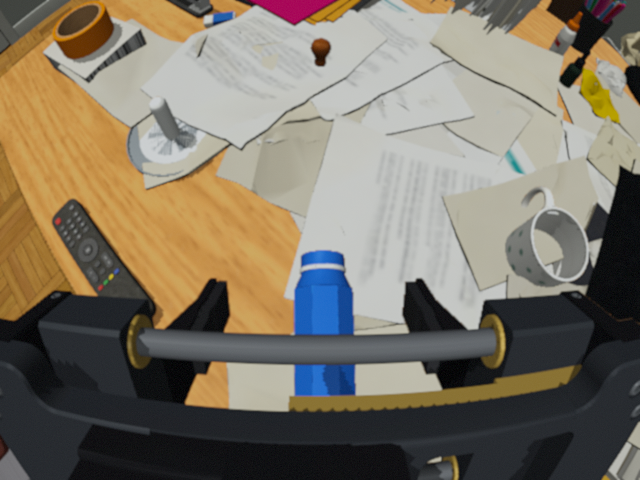

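The bottle is centred between the fingers with its mouth at (323,253), nearly aligned vertically in the image. Check its mouth position and axis.

```bash
python3 - <<'E'
from go import *
pos,ori=json.load(open("pics/w5.json"));p=cv2.imread("pics/w5.png");hsv=cv2.cvtColor(p,cv2.COLOR_BGR2HSV)
b=cv2.inRange(hsv,(105,110,50),(130,255,255));b[:245]=0;b[400:]=0;b[:,:280]=0;b[:,370:]=0
for r in(253,258,275,290,300,310,320,365,380,390):
    k=np.where(b[r])[0]
    if len(k): 
        e=wplane(pos,ori,[[k.min(),r],[k.max(),r]],.028);print(r,k.min(),k.max(),"z28",e[:,:2].ravel(),"mid",e.mean(0)[:2],np.linalg.norm(e[0]-e[1]))
e=[]
for r in list(range(290,328))+list(range(362,385)):
    k=np.where(b[r])[0];e.append(wplane(pos,ori,[[k.min(),r],[k.max(),r]],.028).mean(0)[:2])
e=np.array(e);v=np.linalg.svd(e-e.mean(0))[2][0];print("axis yaw",np.degrees(np.arctan2(v[1],v[0])),e.mean(0))
k=np.where(b[:, 323])[0];print("rim top row",k.min(),wplane(pos,ori,[[323,k.min()]],.050))
E
```

```text
253 306 339 z28 [ 0.56438817 -0.19832053  0.58790273 -0.2215688 ] mid [ 0.57614545 -0.20994467] 0.03306684952680257
258 302 342 z28 [ 0.55790852 -0.19921006  0.58628515 -0.22729606] mid [ 0.57209683 -0.21325306] 0.03992563258178068
275 302 343 z28 [ 0.54573686 -0.21156755  0.57439902 -0.24005385] mid [ 0.56006794 -0.2258107 ] 0.04041025639500795
290 295 351 z28 [ 0.53034425 -0.2174694   0.56906682 -0.25609961] mid [ 0.54970553 -0.23678451] 0.05469671099570077
300 295 352 z28 [ 0.52342985 -0.22452183  0.56256145 -0.26366419] mid [ 0.54299565 -0.24409301] 0.05534805351019878
310 295 351 z28 [ 0.51656693 -0.23150798  0.5547527  -0.26978139] mid [ 0.53565982 -0.25064468] 0.054064837581090645
320 295 352 z28 [ 0.50974504 -0.23843867  0.54837121 -0.27725924] mid [ 0.52905813 -0.25784896] 0.05476328835617429
365 295 354 z28 [ 0.47928427 -0.26921755  0.5183832  -0.30898107] mid [ 0.49883374 -0.28909931] 0.055766146500577235
380 295 353 z28 [ 0.46911374 -0.27943347  0.50735267 -0.31843912] mid [ 0.48823321 -0.2989363 ] 0.05462285696541124
390 295 354 z28 [ 0.46229999 -0.28626084  0.50107829 -0.32594256] mid [ 0.48168914 -0.3061017 ] 0.05548328311529047Traceback (most recent call last):
  File "<stdin>", line 10, in <module>
    return umr_minimum(a, axis, None, out, keepdims, initial, where)
ValueError: zero-size array to reduction operation minimum which has no identity
```

The axis yaw is 45.5° and the midline and mouth agree with the top view. To keep the gripper body clear of the base edge, I'll grasp 33 mm behind the middle. Align.

```bash
sed -i 's/yaw=np.radians(46)/yaw=np.radians(45.5)/; s/C=np.array(\[.525,-.261,.028\]);post=np.array(\[.556,.040,0\])/C=np.array([.525,-.261,.028]);post=np.array([.5565,.040,0])/' plan.py; sed -i 's/xb=-.02)/xb=-.033)/' go.py; python3 - <<'E'
from go import *
T0,M0,Tf,Mf,Rt,dy=tgt();delta(T0+[0,0,.10],M0);print(T0,Tf)
E
```

```text
target [ 0.50950847 -0.2767643   0.11243611] d_mm [ -4.5 -19.5 -90. ] rv [-0.0016  0.0396  0.0188] rows>= 1.8432245403109289
[ 0.50950847 -0.2767643   0.01243611] [0.56428194 0.02652128 0.10010205]
```

>>> carry_out:
  motion:
    - [[-2, -10, -30], [0, 0.02, 0.01], 1]
    - [[-2, -10, -30], [0, 0.02, 0.01], 1]
    - [[0, 0, -20], [0, 0, 0], 1]
    - [[0, 0, 0], [0, 0, 0], 1]
    - [[0, 0, 0], [0, 0, 0], 1]

```text
time_s: 9.35
position: [0.512, -0.2786, 0.1241]
eef_rot: [-0.117, 0.879, 0.37, 0.279]
wrist_force: [0.0, -0.1, 0.2]
gripper_width: 0.0871
```

```bash
python3 - <<'E'
from go import *
st();T0,M0,Tf,Mf,Rt,dy=tgt();delta(T0,M0)
E
```

```text
t 9.35 pos [ 0.512  -0.2786  0.1241] w 0.0871 F [ 0.0021 -0.0545  0.222 ]
x [0.571  0.5852 0.5758] y [ 0.7152 -0.699   0.0012] z [ 0.4032  0.4111 -0.8176]
q [ 0.9708  0.317  -0.2071  1.8527 -0.6363  1.0734  0.3388]
 target [ 0.5095 -0.2768  0.0124] d_mm [  -2.5    1.8 -111.6] rv [-0.0011  0.0028 -0.0027] rows>= 2.233257833646947
```

>>> carry_out:
  motion:
    - [[-2, 2, -30], [0, 0, 0], 1]
    - [[0, 0, -30], [0, 0, 0], 1]
    - [[0, 0, -25], [0, 0, 0], 1]
    - [[0, 0, -8], [0, 0, 0], 1]
    - [[0, 0, 0], [0, 0, 0], 1]
    - [[0, 0, 0], [0, 0, 0], 1]

```text
time_s: 9.95
position: [0.5163, -0.2771, 0.0399]
eef_rot: [-0.111, 0.876, 0.374, 0.282]
wrist_force: [0.2, -0.3, -0.2]
gripper_width: 0.0869
```

```bash
python3 - <<'E'
from go import *
st();T0,M0,Tf,Mf,Rt,dy=tgt();delta(T0,M0)
E
```

```text
t 9.95 pos [ 0.5163 -0.2771  0.0399] w 0.0869 F [ 0.1895 -0.2912 -0.2357]
x [0.5611 0.5927 0.5777] y [ 0.7183 -0.6956  0.016 ] z [ 0.4113  0.406  -0.8161]
q [ 0.9759  0.4319 -0.2229  1.9056 -0.6771  0.9236  0.457 ]
 target [ 0.5095 -0.2768  0.0124] d_mm [ -6.8   0.3 -27.5] rv [ 0.0074  0.015  -0.0074] rows>= 0.5666509258351858
```

>>> carry_out:
  motion:
    - [[-6, 0, -15], [0.007, 0.015, -0.007], 1]
    - [[-3, 0, -10], [0, 0, 0], 1]
    - [[0, 0, 0], [0, 0, 0], 1]
    - [[0, 0, 0], [0, 0, 0], 1]

```text
time_s: 10.35
position: [0.5079, -0.2785, 0.0162]
eef_rot: [-0.114, 0.88, 0.369, 0.278]
wrist_force: [1.0, -0.4, 0.5]
gripper_width: 0.087
```

```bash
python3 - <<'E'
from go import *
st();T0,M0,Tf,Mf,Rt,dy=tgt();delta(T0,M0)
p,d=viewer.snapshot("wrist");cv2.imwrite("pics/w6.png",p)
p,d=viewer.snapshot("scene");cv2.imwrite("pics/s6.png",cv2.resize(p[180:330,300:480],None,fx=4,fy=4))
E
```

```text
t 10.35 pos [ 0.5079 -0.2785  0.0162] w 0.087 F [ 0.9922 -0.4179  0.5479]
x [0.5732 0.586  0.5727] y [ 0.713  -0.7011  0.0038] z [ 0.4038  0.4062 -0.8198]
q [ 0.9817  0.4628 -0.2194  1.9198 -0.6797  0.8949  0.4774]
 target [ 0.5095 -0.2768  0.0124] d_mm [ 1.6  1.8 -3.8] rv [0.0034 0.002  0.0003] rows>= 0.08911375351227836
```

View pics/s6.png

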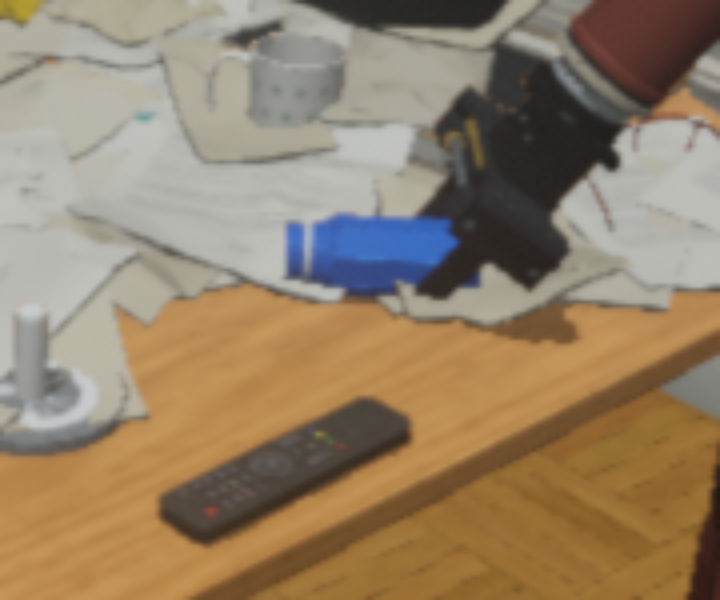

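View pics/w6.png

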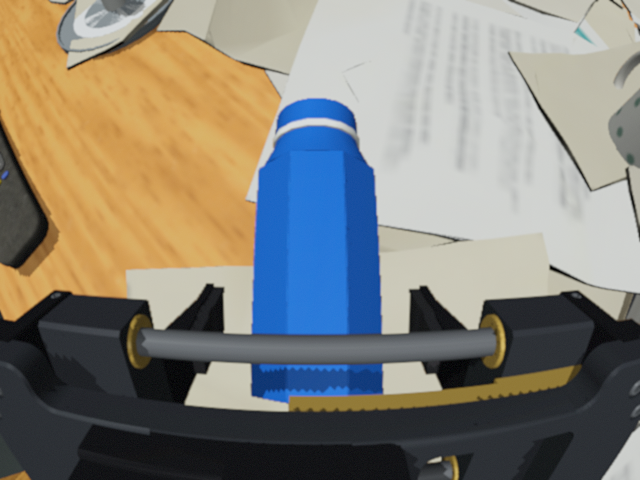

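The fingers flank the body with equal gaps, and the bottle is centred at column 318. Close.

>>> carry_out:
  motion:
    - [[0, 0, -2], [0, 0, 0], 0.5]
    - [[0, 0, 0], [0, 0, 0], 0.3]
    - [[0, 0, 0], [0, 0, 0], 0.3]
    - [[0, 0, 0], [0, 0, 0], 0.3]
    - [[0, 0, 0], [0, 0, 0], 0.3]
  grip_force: 45

```text
time_s: 10.95
position: [0.5084, -0.2787, 0.0149]
eef_rot: [-0.114, 0.879, 0.37, 0.278]
wrist_force: [-0.1, 0.4, -0.7]
gripper_width: 0.0552
```

```bash
python3 - <<'E'
from go import *
s=st();T0,M0,Tf,Mf,Rt,dy=tgt();delta(T0,M0)
json.dump([s["position"].tolist(),s["eef_rot"].tolist()],open("grasp.json","w"))
E
```

```text
t 10.95 pos [ 0.5084 -0.2787  0.0149] w 0.0552 F [-0.109   0.4084 -0.6974]
x [0.5724 0.5867 0.5728] y [ 0.7133 -0.7009  0.0051] z [ 0.4044  0.4056 -0.8197]
q [ 0.9818  0.4653 -0.2199  1.9197 -0.6807  0.8919  0.4801]
 target [ 0.5095 -0.2768  0.0124] d_mm [ 1.1  2.  -2.4] rv [ 0.0043  0.003  -0.    ] rows>= 0.0665317252070919
```

Held at 55 mm. Lift, then work out the turn.

>>> carry_out:
  motion:
    - [[0, 0, 25], [0, 0, 0], 0.3]
    - [[0, 0, 40], [0, 0, 0], 0.3]
    - [[0, 0, 40], [0, 0, 0], 0.3]
    - [[0, 0, 40], [0, 0, 0], 0.3]
    - [[0, 0, 40], [0, 0, 0], 0.3]
    - [[0, 0, 15], [0, 0, 0], 0.3]
    - [[0, 0, 0], [0, 0, 0], 0.3]

```text
time_s: 11.65
position: [0.505, -0.2763, 0.2194]
eef_rot: [-0.116, 0.88, 0.369, 0.276]
wrist_force: [0.3, -0.4, -2.5]
gripper_width: 0.0557
```

```bash
cat > go2.py <<'E'
from go import *
g=json.load(open("grasp.json"));Mg=rot(np.array(g[1])).as_matrix();Pg=np.array(g[0])
ag=np.cross(Mg[:,1]*[1,1,0],[0,0,1.]);ag=ag/np.linalg.norm(ag);ag=ag if ag[0]>0 else -ag
a_t=Mg.T@ag;mouth_w=np.r_[plan.C[:2],.028]+.07*ag
m_t=Mg.T@(mouth_w-Pg)
Mf=tgt()[3]
# final orientation: make a_t exactly down, closest to nominal
v=Mf@a_t;ax=np.cross(v,[0,0,-1.]);Mf=R.from_rotvec(ax).as_matrix()@Mf
def tcpfor(mouth,M): return np.array(mouth)-M@m_t
def now():
    s=robot.observe();M=rot(s["eef_rot"]).as_matrix();mo=s["position"]+M@m_t;print("mouth(model)",mo,"axis",M@a_t);return s,M
E
python3 - <<'E'
from go2 import *
st();now();print("a_t",a_t,"m_t",m_t)
U=tcpfor([.5565,.040,.008],Mf);print(U,Mf)
dx,rv=delta(U+[0,0,.15],Mf)
s=robot.observe();q,Q,e=plan.path(np.array(s["joint_pos"]),[(U+[0,0,.15],Mf),(U,Mf)]);print(e,np.minimum(Q-plan.LO,plan.HI-Q).min(0),Q[-1])
E
```

```text
t 11.65 pos [ 0.505  -0.2763  0.2194] w 0.0557 F [ 0.2518 -0.3891 -2.4657]
x [0.5755 0.5856 0.5709] y [ 0.7135 -0.7007 -0.0006] z [ 0.3997  0.4076 -0.821 ]
q [ 0.968   0.2042 -0.1945  1.7758 -0.6071  1.2329  0.2276]
mouth(model) [ 0.5707 -0.2087  0.2323] axis [ 0.7007  0.7135 -0.0023]
a_t [0.8197 0.     0.5728] m_t [ 0.0848 -0.0006  0.0432]
[0.5635 0.0289 0.1023] [[-0.2864  0.866   0.4099]
 [ 0.496   0.5    -0.7099]
 [-0.8197 -0.     -0.5728]]
 target [0.5635 0.0289 0.2523] d_mm [ 58.5 305.2  32.9] rv [-1.6492  0.2091  1.0087] rows>= 12.963204090088606
3.693256007541296e-12 [1.6575 0.3262 0.4585 0.3784 0.9663 0.6472 1.806 ] [ 0.0716  0.4524 -0.7719  2.0216  1.303   1.4065 -0.844 ]
```

>>> carry_out:
  motion:
    - [[4, 19, 4], [-0.103, 0.013, 0.063], 0.3]
    - [[4, 19, 4], [-0.103, 0.013, 0.063], 0.3]
    - [[4, 19, 4], [-0.103, 0.013, 0.063], 0.3]
    - [[4, 19, 4], [-0.103, 0.013, 0.063], 0.3]
    - [[4, 19, 4], [-0.103, 0.013, 0.063], 0.3]
    - [[4, 19, 4], [-0.103, 0.013, 0.063], 0.3]
    - [[4, 19, 4], [-0.103, 0.013, 0.063], 0.3]
    - [[4, 19, 4], [-0.103, 0.013, 0.063], 0.3]

```text
time_s: 12.45
position: [0.5308, -0.1246, 0.2349]
eef_rot: [0.166, 0.744, 0.647, 0.014]
wrist_force: [0.2, -0.9, -2.0]
gripper_width: 0.0557
```

```bash
python3 - <<'E'
from go2 import *
st();now();U=tcpfor([.5565,.040,.008],Mf);delta(U+[0,0,.15],Mf)
p,d=viewer.snapshot("scene");cv2.imwrite("pics/s7.png",p)
E
```

```text
t 12.45 pos [ 0.5308 -0.1246  0.2349] w 0.0557 F [ 0.2016 -0.8745 -1.9649]
x [ 0.1628  0.9675 -0.1935] y [ 0.9581 -0.1081  0.2651] z [ 0.2356 -0.2286 -0.9446]
q [ 0.5728 -0.0615 -0.5528  1.9216  0.2263  1.0363 -0.2154]
mouth(model) [ 0.5543 -0.0523  0.1775] axis [ 0.2683  0.6621 -0.6997]
 target [0.5635 0.0289 0.2523] d_mm [ 32.7 153.5  17.3] rv [-0.7989  0.097   0.5   ] rows>= 6.316345926272982
```

View pics/s7.png

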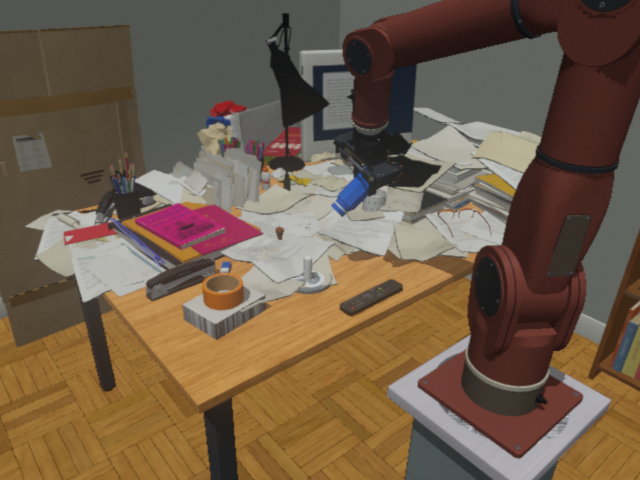

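The bottle is half turned at (350,195) and held firmly. Continue.

>>> carry_out:
  motion:
    - [[4, 18, 4], [-0.1, 0.012, 0.0625], 0.3]
    - [[4, 19, 4], [-0.1, 0.012, 0.0625], 0.3]
    - [[4, 19, 4], [-0.1, 0.012, 0.0625], 0.3]
    - [[4, 19, 4], [-0.1, 0.012, 0.0625], 0.3]
    - [[4, 19, 4], [-0.1, 0.012, 0.0625], 0.3]
    - [[4, 19, 4], [-0.1, 0.012, 0.0625], 0.3]
    - [[4, 19, 2], [-0.1, 0.012, 0.0625], 0.3]
    - [[4, 19, 0], [-0.1, 0.012, 0.0625], 0.3]
    - [[0, 0, 0], [0, 0, 0], 0.3]

```text
time_s: 13.4
position: [0.5592, 0.0407, 0.2425]
eef_rot: [0.398, 0.416, 0.78, -0.246]
wrist_force: [0.1, 0.9, -2.9]
gripper_width: 0.0557
```

```bash
python3 - <<'E'
from go2 import *
st();now();U=tcpfor([.5565,.040,.008],Mf);delta(U+[0,0,.15],Mf)
E
```

```text
t 13.4 pos [0.5592 0.0407 0.2425] w 0.0557 F [ 0.1016  0.8776 -2.9241]
x [-0.337   0.4539 -0.8249] y [ 0.8448  0.5326 -0.052 ] z [ 0.4157 -0.7144 -0.5629]
q [ 0.0722  0.295  -0.9075  1.9372  1.1213  1.578  -0.6081]
mouth(model) [0.5481 0.048  0.1482] axis [-0.0381 -0.0371 -0.9986]
 target [0.5635 0.0289 0.2523] d_mm [  4.4 -11.8   9.8] rv [ 0.0364 -0.0388 -0.0392] rows>= 0.44086450543231565
```

>>> carry_out:
  motion:
    - [[2, -6, 0], [0.018, -0.02, -0.02], 0.3]
    - [[2, -6, 0], [0.018, -0.02, -0.02], 0.3]
    - [[0, 0, 0], [0, 0, 0], 0.3]
    - [[0, 0, 0], [0, 0, 0], 0.3]

```text
time_s: 13.8
position: [0.5622, 0.0244, 0.2382]
eef_rot: [0.397, 0.447, 0.767, -0.231]
wrist_force: [0.2, 0.1, -1.0]
gripper_width: 0.0553
```

```bash
python3 - <<'E'
from go2 import *
st();now();U=tcpfor([.5565,.040,.008],Mf);delta(U+[0,0,.14],Mf)
p,d=viewer.snapshot("scene");cv2.imwrite("pics/s8.png",p);cv2.imwrite("pics/s8c.png",cv2.resize(p[150:310,230:430],None,fx=4,fy=3.7)[:600]);np.save("pics/s8.npy",d)
p,d=viewer.snapshot("top");cv2.imwrite("pics/t8.png",p);np.save("pics/t8.npy",d)
m=viewer.camera_model("wrist");json.dump([m["position"].tolist(),m["orientation"].tolist()],open("pics/w8.json","w"))
p,d=viewer.snapshot("wrist");cv2.imwrite("pics/w8.png",p)
E
```

```text
t 13.8 pos [0.5622 0.0244 0.2382] w 0.0553 F [ 0.189   0.0943 -0.9559]
x [-0.2849  0.5029 -0.8161] y [ 0.8702  0.4926 -0.0002] z [ 0.4019 -0.7102 -0.578 ]
q [ 0.1043  0.2795 -0.8954  1.9452  1.1099  1.5404 -0.6511]
mouth(model) [0.555 0.036 0.144] axis [-0.0033  0.0054 -1.    ]
 target [0.5635 0.0289 0.2423] d_mm [1.3 4.6 4.1] rv [-0.0054 -0.0034  0.0085] rows>= 0.1252967292729642
```

View pics/s8c.png

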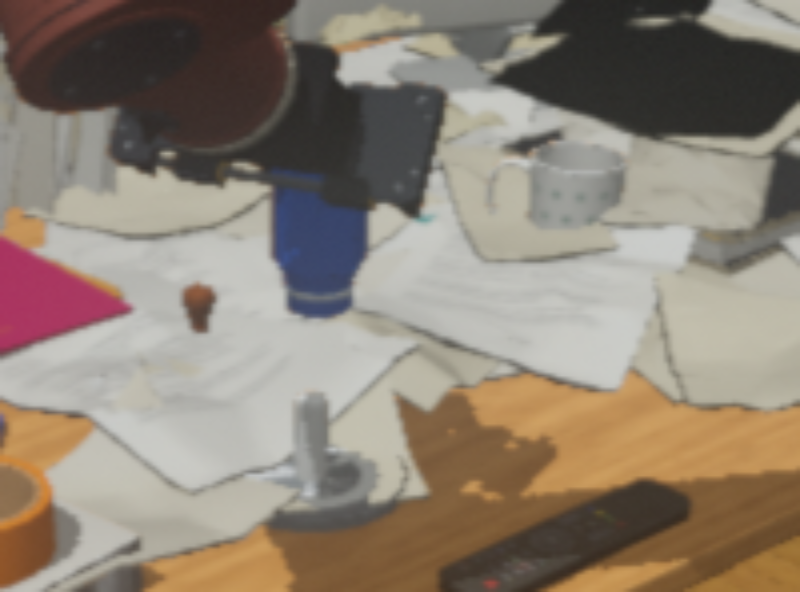

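View pics/t8.png

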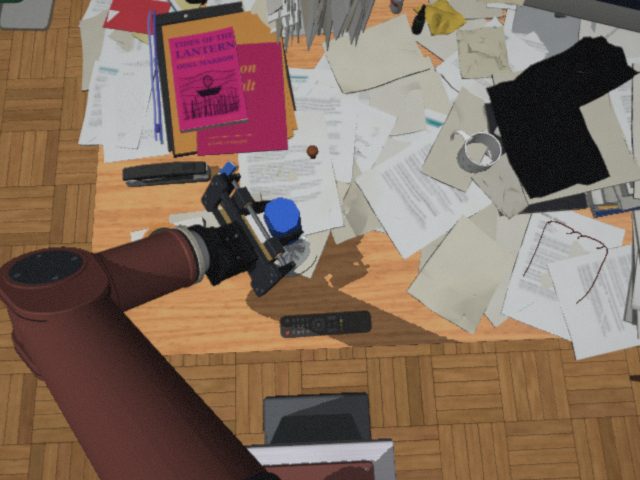

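View pics/w8.png

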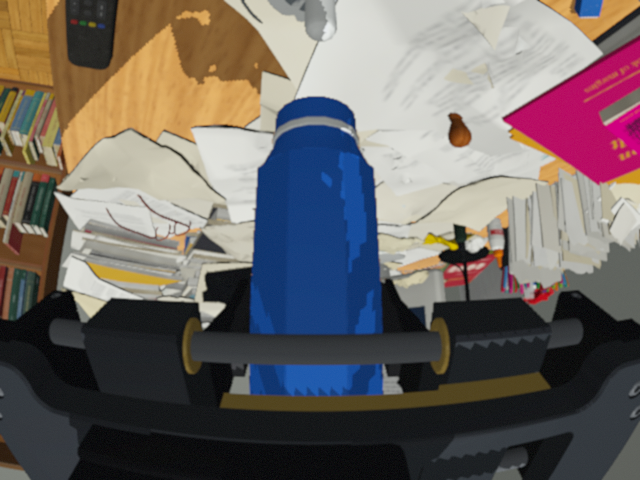

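The bottle is inverted and unslipped (same place in the wrist view), with the post below. I measure the base in the top view and the neck line in the scene view against the post.

```bash
python3 - <<'E'
from go2 import *
_=now()
p=cv2.imread("pics/t8.png");m=viewer.camera_model("top");hsv=cv2.cvtColor(p,cv2.COLOR_BGR2HSV);P=cloud(m,np.load("pics/t8.npy"))
b=(cv2.inRange(hsv,(105,110,40),(130,255,255))>0);b[:190]=0;b[250:]=0;b[:,:255]=0;b[:,310:]=0
t=b&(np.abs(P[...,2]-.284)<.012);print(t.sum(),P[t].mean(0),P[t].min(0),P[t].max(0))
# bright top face outline
k=np.argwhere(t)[:,::-1];g=onplane(m,k,.284)
print("base bbox mid",(g.min(0)+g.max(0))/2,g.max(0)-g.min(0),g.mean(0),cv2.minEnclosingCircle(g[:,:2].astype(np.float32)))
A=P[t];c=np.linalg.lstsq(np.c_[A[:,:2],np.ones(len(A))],A[:,2],rcond=None)[0];print("tilt of base plane",c)
p=cv2.imread("pics/s8.png");m=viewer.camera_model("scene");hsv=cv2.cvtColor(p,cv2.COLOR_BGR2HSV)
b=(cv2.inRange(hsv,(105,90,30),(130,255,255))>0)
for r in list(range(200,237,4)):
    kk=np.where(b[r,285:330])[0]+285
    if len(kk):print(r,kk.min(),kk.max(),(kk.min()+kk.max())/2)
# project model mouth & post into scene
def proj(X):
    v=rot(m["orientation"]).inv().apply(np.atleast_2d(X)-m["position"]);return (v[:,:2]/v[:,2:])*m["K"][0,0]+m["K"][:2,2]
print("proj model mouth at pic",proj([[.555,.036,.144],[.555,.036,.284],[.5565,.04,.075],[.5565,.04,.02]]))
g=cv2.cvtColor(p,cv2.COLOR_BGR2GRAY)
for r in(258,262,266,270): print(r,g[r,298:320])
E
```

```text
mouth(model) [0.55501946 0.03681947 0.14413085] axis [-0.00329048  0.00502547 -0.99998196]
990 [0.55505958 0.03608125 0.28270987] [0.52122529 0.00724267 0.27203804] [0.58419941 0.06364096 0.28641205]
base bbox mid [0.5512571  0.03538942 0.284     ] [0.06475598 0.05631346 0.        ] [0.5547081  0.03599149 0.284     ] ((0.5513488054275513, 0.03675172105431557), 0.03296717628836632)
tilt of base plane [0.02955337 0.00984453 0.26595079]
204 299 310 304.5
208 299 320 309.5
212 299 320 309.5
216 299 320 309.5
220 300 319 309.5
224 303 316 309.5
228 306 313 309.5
232 303 316 309.5
proj model mouth at pic [[309.89216782 232.25597004]
 [310.692358   179.8746519 ]
 [307.95476088 256.40243385]
 [307.70567897 274.66108096]]
258 [195 194 195 195 193 178 179 174 152 145 148 148 143 149 182 198 200 200
 198 181 164 172]
262 [196 196 196 197 194 168 148 136 123 123 125 124 121 126 172 175 147 161
 183 190 190 191]
266 [197 198 197 197 195 168 152 158 142 126 124 124 121 121 167 187 190 190
 190 190 190 191]
270 [198 198 199 199 197 179 161 161 156 138 125 124 122 127 150 165 178 188
 190 190 190 190]
```

Measured base (0.555, 0.036) and neck column 309.5 match the model (309.9), and the post column also agrees. Centre over the post and lower to just above the tip.

>>> carry_out:
  motion:
    - [[1.5, 4, -10], [-0.005, -0.003, 0], 0.3]
    - [[0, 0, -15], [0, 0, 0], 0.3]
    - [[0, 0, -15], [0, 0, 0], 0.3]
    - [[0, 0, 0], [0, 0, 0], 0.3]
    - [[0, 0, 0], [0, 0, 0], 0.3]

```text
time_s: 14.45
position: [0.5642, 0.0306, 0.1963]
eef_rot: [0.4, 0.446, 0.766, -0.232]
wrist_force: [-0.5, -0.3, -1.0]
gripper_width: 0.0556
```

```bash
python3 - <<'E'
from go2 import *
st();now();U=tcpfor([.5565,.040,.008],Mf);delta(U,Mf)
E
```

```text
t 14.45 pos [0.5642 0.0306 0.1963] w 0.0556 F [-0.4824 -0.2686 -0.9988]
x [-0.2815  0.498  -0.8202] y [0.8691 0.4946 0.002 ] z [ 0.4066 -0.7124 -0.572 ]
q [ 0.0621  0.3606 -0.8781  1.9717  1.1621  1.5435 -0.7493]
mouth(model) [0.5575 0.0418 0.1021] axis [ 0.0022  0.0002 -1.    ]
 target [0.5635 0.0289 0.1023] d_mm [ -0.7  -1.7 -94.1] rv [-0.0002  0.0022  0.0063] rows>= 1.8816446103240947
```

>>> carry_out:
  motion:
    - [[-0.7, -1.7, -12], [0, 0.002, 0], 0.3]
    - [[0, 0, -12], [0, 0, 0], 0.3]
    - [[0, 0, -12], [0, 0, 0], 0.3]
    - [[0, 0, 0], [0, 0, 0], 0.3]

```text
time_s: 14.85
position: [0.5638, 0.0292, 0.1582]
eef_rot: [0.4, 0.446, 0.766, -0.232]
wrist_force: [0.3, -0.1, -1.4]
gripper_width: 0.0556
```

```bash
python3 - <<'E'
from go2 import *
st();now();U=tcpfor([.5565,.040,.008],Mf);delta(U,Mf)
p,d=viewer.snapshot("scene");cv2.imwrite("pics/s9c.png",cv2.resize(p[170:310,230:430],None,fx=4,fy=4))
E
```

```text
t 14.85 pos [0.5638 0.0292 0.1582] w 0.0556 F [ 0.2509 -0.0529 -1.3703]
x [-0.282   0.4984 -0.8198] y [0.8691 0.4947 0.0018] z [ 0.4065 -0.712  -0.5726]
q [ 0.0391  0.4232 -0.8574  1.9994  1.2024  1.5308 -0.8249]
mouth(model) [0.5569 0.0404 0.0639] axis [ 0.0016  0.0007 -1.    ]
 target [0.5635 0.0289 0.1023] d_mm [ -0.2  -0.3 -55.9] rv [-0.0007  0.0016  0.0061] rows>= 1.118192428187034
```

View pics/s9c.png

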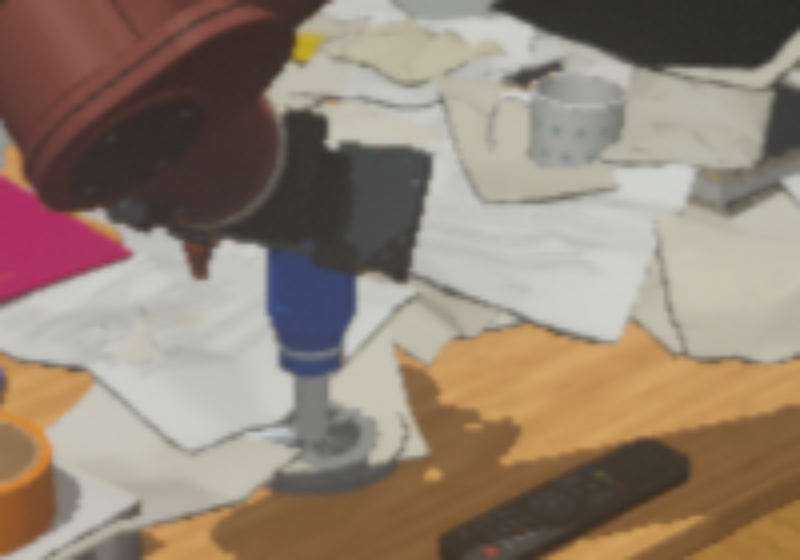

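The mouth surrounds the post top, centred at column 310, with no contact force. Continue down.

>>> carry_out:
  motion:
    - [[0, 0, -12], [0, 0, 0], 0.3]
    - [[0, 0, -12], [0, 0, 0], 0.3]
    - [[0, 0, -10], [0, 0, 0], 0.3]
    - [[0, 0, -6], [0, 0, 0], 0.3]
    - [[0, 0, 0], [0, 0, 0], 0.3]

```text
time_s: 15.4
position: [0.5642, 0.0295, 0.1156]
eef_rot: [0.4, 0.446, 0.766, -0.231]
wrist_force: [-0.6, 0.3, -0.8]
gripper_width: 0.0561
```

```bash
python3 - <<'E'
from go2 import *
st();now();U=tcpfor([.5565,.040,.008],Mf);delta(U,Mf)
E
```

```text
t 15.4 pos [0.5642 0.0295 0.1156] w 0.0561 F [-0.5538  0.2543 -0.7896]
x [-0.2811  0.4986 -0.82  ] y [0.869  0.4948 0.003 ] z [ 0.4072 -0.7117 -0.5724]
q [ 0.0085  0.5015 -0.8291  2.0192  1.2521  1.5219 -0.91  ]
mouth(model) [0.5575 0.0407 0.0213] axis [ 0.0028  0.001  -1.    ]
 target [0.5635 0.0289 0.1023] d_mm [ -0.7  -0.6 -13.3] rv [-0.001   0.0028  0.006 ] rows>= 0.2667821453429118
```

>>> carry_out:
  motion:
    - [[-0.7, -0.6, -5], [0, 0.003, 0], 0.3]
    - [[0, 0, -4], [0, 0, 0], 0.3]
    - [[0, 0, -2], [0, 0, 0], 0.3]
    - [[0, 0, 0], [0, 0, 0], 0.3]

```text
time_s: 15.8
position: [0.5637, 0.029, 0.1041]
eef_rot: [0.399, 0.446, 0.767, -0.232]
wrist_force: [0.5, 0.2, -1.7]
gripper_width: 0.0561
```

```bash
python3 - <<'E'
from go2 import *
st();now()
E
```

```text
t 15.8 pos [0.5637 0.029  0.1041] w 0.0561 F [ 0.5086  0.2373 -1.7341]
x [-0.2832  0.4987 -0.8192] y [0.869  0.4948 0.0009] z [ 0.4058 -0.7116 -0.5735]
q [ 0.0019  0.5219 -0.8215  2.0237  1.2637  1.5187 -0.929 ]
mouth(model) [0.5568 0.0403 0.0098] axis [ 0.0003  0.0012 -1.    ]
```

>>> carry_out:
  motion:
    - [[0, 0, -1.5], [0, 0, 0], 0.3]
    - [[0, 0, -1], [0, 0, 0], 0.3]
    - [[0, 0, 0], [0, 0, 0], 0.3]

```text
time_s: 16.1
position: [0.5641, 0.029, 0.1029]
eef_rot: [0.4, 0.446, 0.766, -0.232]
wrist_force: [-0.0, -0.1, -0.9]
gripper_width: 0.0558
```

```bash
python3 - <<'E'
from go2 import *
st();now()
p,d=viewer.snapshot("scene");cv2.imwrite("pics/s10c.png",cv2.resize(p[190:310,250:400],None,fx=5,fy=5))
E
```

```text
t 16.1 pos [0.5641 0.029  0.1029] w 0.0558 F [-0.0008 -0.071  -0.9028]
x [-0.2812  0.4981 -0.8202] y [0.8692 0.4945 0.0023] z [ 0.4067 -0.7123 -0.572 ]
q [-0.0003  0.5254 -0.8195  2.0239  1.267   1.5196 -0.934 ]
mouth(model) [0.5574 0.0402 0.0086] axis [ 0.0024  0.0003 -1.    ]
```

View pics/s10c.png

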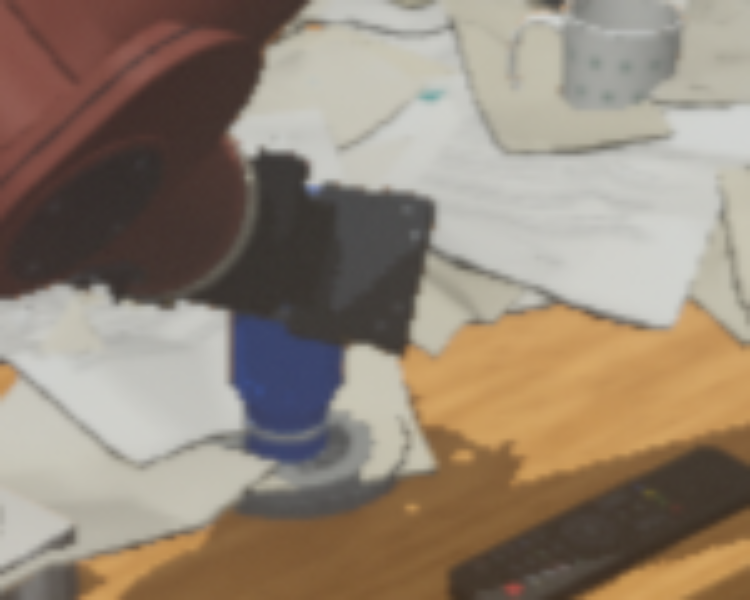

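The rim is at the tray, but there is no clear contact force yet. Press gently by small steps.

>>> carry_out:
  motion:
    - [[0, 0, -1.5], [0, 0, 0], 0.3]
    - [[0, 0, -1], [0, 0, 0], 0.3]
    - [[0, 0, 0], [0, 0, 0], 0.3]

```text
time_s: 16.45
position: [0.5646, 0.029, 0.1029]
eef_rot: [0.402, 0.446, 0.765, -0.232]
wrist_force: [0.0, 0.9, -1.1]
gripper_width: 0.0552
```

>>> carry_out:
  motion:
    - [[0, 0, -1.5], [0, 0, 0], 0.3]
    - [[0, 0, 0], [0, 0, 0], 0.3]

```text
time_s: 16.65
position: [0.5651, 0.0286, 0.1029]
eef_rot: [0.404, 0.446, 0.764, -0.232]
wrist_force: [-0.4, 0.5, -0.7]
gripper_width: 0.0557
```

```bash
python3 -c "
from go2 import *
st();now()"
```

```text
t 16.65 pos [0.5651 0.0286 0.1029] w 0.0557 F [-0.4262  0.5405 -0.6707]
x [-0.2757  0.4947 -0.8242] y [0.8698 0.4934 0.0052] z [ 0.4093 -0.7154 -0.5663]
q [-0.0047  0.5292 -0.816   2.0236  1.2729  1.5244 -0.9413]
mouth(model) [0.5589 0.0394 0.0086] axis [ 0.0084 -0.0042 -1.    ]
```

>>> carry_out:
  motion:
    - [[-1, 0, -3], [0, 0.008, 0], 0.3]
    - [[0, 0, -1], [0, 0, 0], 0.3]

```text
time_s: 16.85
position: [0.5661, 0.0282, 0.1028]
eef_rot: [0.404, 0.446, 0.764, -0.234]
wrist_force: [-3.2, 1.8, 4.6]
gripper_width: 0.0556
```

```bash
python3 -c "
from go2 import *
st();now()"
```

```text
t 16.85 pos [0.5661 0.0282 0.1028] w 0.0556 F [-3.2148  1.7567  4.5534]
x [-0.2763  0.4918 -0.8257] y [0.8702 0.4928 0.0024] z [ 0.4081 -0.7179 -0.564 ]
q [-0.0064  0.533  -0.8139  2.0205  1.275   1.5282 -0.9396]
mouth(model) [0.5598 0.0386 0.0084] axis [ 0.0073 -0.0081 -0.9999]
```

Contact confirmed (≈5 N, z no longer falling). Relax slightly, then release.

>>> carry_out:
  motion:
    - [[-2, 1, 0], [0.008, 0.007, 0], 0.3]
    - [[0, 0, 0], [0, 0, 0], 0.3]

```text
time_s: 17.05
position: [0.5642, 0.0294, 0.1027]
eef_rot: [0.399, 0.447, 0.766, -0.232]
wrist_force: [-0.9, 0.2, 1.4]
gripper_width: 0.0562
```

>>> carry_out:
  motion:
    - [[0, 0, 0], [0, 0, 0], 0.75]
    - [[0, 0, 0], [0, 0, 0], 0.9]
    - [[0, 0, 0], [0, 0, 0], 1]
    - [[0, 0, 0], [0, 0, 0], 1]

```text
time_s: 17.45
position: [0.5641, 0.029, 0.1019]
eef_rot: [0.399, 0.447, 0.766, -0.233]
wrist_force: [0.2, -0.1, -0.7]
gripper_width: 0.08
```

```bash
python3 - <<'E'
from go2 import *
st()
p,d=viewer.snapshot("scene");cv2.imwrite("pics/s11c.png",cv2.resize(p[170:310,230:400],None,fx=4.5,fy=4))
p,d=viewer.snapshot("wrist");cv2.imwrite("pics/w11.png",p)
E
```

```text
t 17.45 pos [0.5641 0.029  0.1019] w 0.08 F [ 0.164  -0.082  -0.7438]
x [-0.283   0.4993 -0.8189] y [ 0.8702  0.4928 -0.0002] z [ 0.4034 -0.7127 -0.5739]
q [-0.0001  0.5276 -0.8191  2.0215  1.265   1.52   -0.932 ]
```

View pics/w11.png

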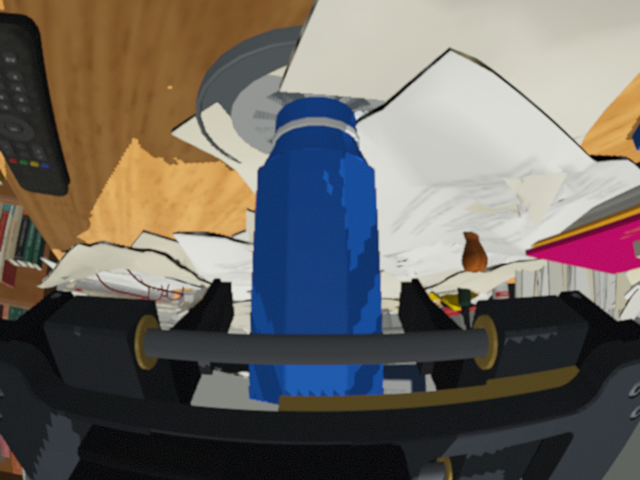

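View pics/s11c.png

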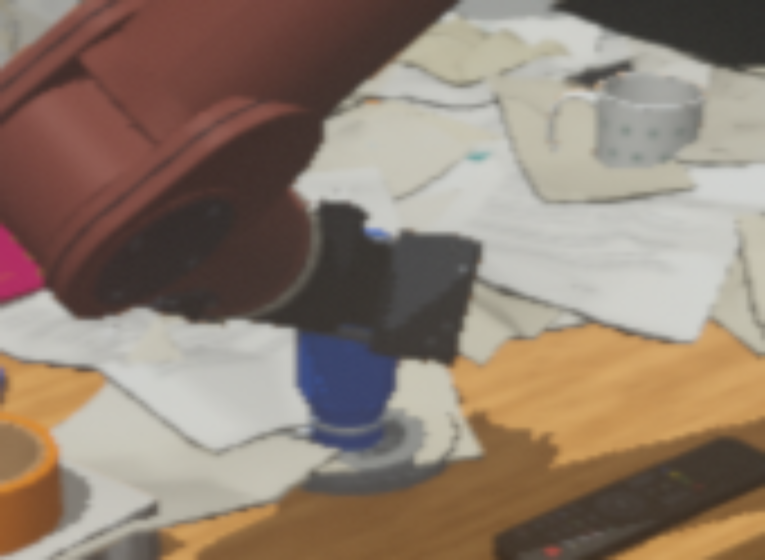

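The bottle stands free between the opened fingers. Retreat straight back along the tool axis.

>>> carry_out:
  motion:
    - [[-5, 9, 7], [0, 0, 0], 1]
    - [[-8, 14, 12], [0, 0, 0], 1]
    - [[-12, 21, 17], [0, 0, 0], 1]
    - [[-12, 21, 17], [0, 0, 0], 1]
    - [[-12, 21, 17], [0, 0, 0], 1]
    - [[-12, 21, 25], [0, 0, 0], 1]
    - [[-12, 10, 35], [0, 0, 0], 1]
    - [[0, 0, 40], [0, 0, 0], 1]
    - [[0, 0, 40], [0, 0, 0], 1]
    - [[0, 0, 0], [0, 0, 0], 1]
    - [[0, 0, 0], [0, 0, 0], 1]

```text
time_s: 18.65
position: [0.4764, 0.164, 0.3283]
eef_rot: [0.398, 0.442, 0.771, -0.227]
wrist_force: [0.1, 0.0, -0.3]
gripper_width: 0.0871
```

```bash
python3 - <<'E'
from go2 import *
st()
p,d=viewer.snapshot("scene");cv2.imwrite("pics/s12.png",p);np.save("pics/s12.npy",d)
m=viewer.camera_model("scene");P=cloud(m,d);hsv=cv2.cvtColor(p,cv2.COLOR_BGR2HSV)
b=(cv2.inRange(hsv,(105,90,30),(130,255,255))>0)&(P[...,2]>.0)&(np.hypot(P[...,0]-.556,P[...,1]-.04)<.06)
ys=np.where(b.any(1))[0]
for r in ys[::4]:
    k=np.where(b[r])[0];print(r,k.min(),k.max(),P[r][b[r]][:,2].mean())
def proj(X):
    v=rot(m["orientation"]).inv().apply(np.atleast_2d(X)-m["position"]);return (v[:,:2]/v[:,2:])*m["K"][0,0]+m["K"][:2,2]
print(proj([[.5565,.04,.008],[.5565,.04,.148]]))
o=(cv2.inRange(hsv,(5,120,60),(22,255,255))>0)&(np.abs(P[...,2]-.089)<.004)&(np.hypot(P[...,0]-.554,P[...,1]-.29)<.07)
print("tape",circ(P[o]),P[o].mean(0),(P[o].min(0)+P[o].max(0))/2)
p,d=viewer.snapshot("top");cv2.imwrite("pics/t12.png",p);m=viewer.camera_model("top");P=cloud(m,d);hsv=cv2.cvtColor(p,cv2.COLOR_BGR2HSV)
b=(cv2.inRange(hsv,(105,90,30),(130,255,255))>0)&(np.abs(P[...,2]-.148)<.01)
print("base top",b.sum(),P[b].mean(0),P[b].min(0),P[b].max(0))
A=P[b];print(np.linalg.lstsq(np.c_[A[:,:2],np.ones(len(A))],A[:,2],rcond=None)[0])
E
```

```text
t 18.65 pos [0.4764 0.164  0.3283] w 0.0871 F [ 0.0797  0.0439 -0.3222]
x [-0.2924  0.5001 -0.8151] y [0.8623 0.5064 0.0013] z [ 0.4134 -0.7025 -0.5793]
q [-0.1196  0.2679 -1.0106  1.7764  0.9728  1.8539 -0.6887]
227 304 310 0.14875104766765596
231 296 318 0.1490699491193157
235 297 317 0.14858139587578936
239 297 317 0.13715685416732362
243 297 317 0.12604953231028837
247 297 316 0.11515873554449059
251 297 316 0.10344697798740916
255 297 316 0.09235464510735969
259 297 316 0.08035998338794922
263 297 316 0.06941733090047225
267 299 315 0.05783469350558993
271 300 314 0.04656886053048595
275 304 309 0.031137582434316635
[[307.6526 278.5528]
 [308.3007 231.0455]]
tape (array([0.5557, 0.2924]), np.float64(0.04277259387806964)) [0.5536 0.2965 0.0891] [0.557  0.2916 0.089 ]
base top 698 [0.5569 0.0415 0.147 ] [0.5289 0.0127 0.138 ] [0.5873 0.0702 0.1516]
[0.0248 0.0127 0.1327]
```

View pics/s12.png

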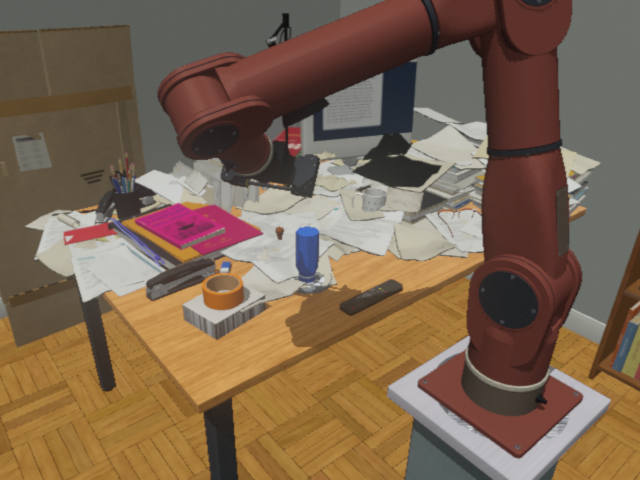

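View pics/t12.png

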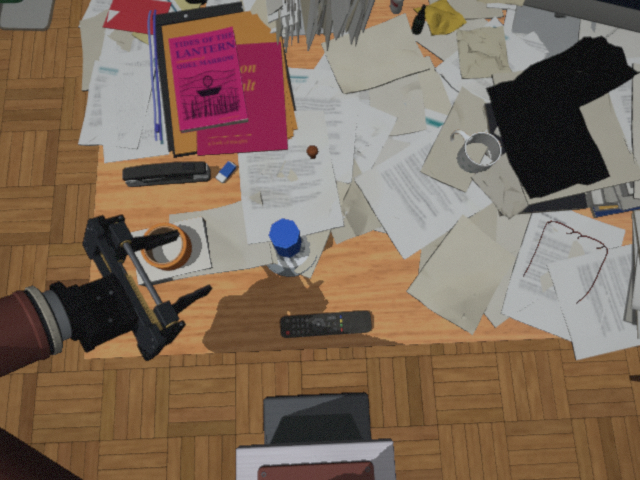

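The bottle stands upright at (307,250) in the scene view. Its base is at (0.557, 0.0415, 0.148), so the rim is on the tray. The tape is at (0.556, 0.292) on the box, and the bystanders look unmoved. Handing in.

```bash
python3 -c "
from bench import robot
print(robot.sign_off())"
```

```text
the job is handed in; nothing more can be done
None
```

I took the tape off the post and laid it flat on the striped box. Then I gripped the bottle with the tool tilted 35°, turned it mouth down, lowered it over the post until I felt contact (about 5 N), released it and backed the arm away. I handed the job in at about 18.8 s; it gave no verdict.

**Tape:** it measures (0.556, 0.292), within 3 mm of my estimate of the box's middle. Its top is at 89 mm, as expected for lying flat on the box.

**Bottle:** its base is at (0.557, 0.0415), within 2 mm of the post axis, and 147–149 mm high where 148 mm is expected. Its sides look vertical in the scene view.

**Clearance:** the gripper is fully open and well clear of everything, and the wrist force reads about zero.

**Other things:** the stapler, stamp and remote look unmoved in the top view. I compared pictures only and did not measure them.

**Disagreements:**
- A plane fitted to the top camera's depth of the bottle's base showed a slope of about 0.03 rad. A similar fit while the arm held the bottle vertical gave the same slope, so I read it as depth noise. It is within the 0.1 rad limit.
- The first automatic tape check from the top view found nothing because the arm blocked it. I repeated the check from the scene view at the end.

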